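# Charge the ball mill and lock its swing arm

## Robot

A 6-joint arm with a two-finger parallel gripper is mounted at the origin on the work surface. World frame = base frame: x ahead of the robot, y to its left, z up, the work surface at z = 0. Lengths are in mm, angles in rad, forces in N, time in s.
With the tool pointing down it reaches from about 350 to 775 mm from the base axis. Payload 7.3 kg.
Tool frame: the origin (TCP) lies at the very end of the fingers, on their centre line; the grasp point (between the pads) lies 19 mm behind it; z points along the fingers, x is the direction in which the jaws open and shut, and the axes are right-handed (so a half turn about z gives the same grasp; the last joint's range is limited). The gripper opens to 92 mm and grips with 3 to 60 N. Pads are 19 mm wide; open, the fingers measure 130 mm over their backs; the gripper's body (75 mm by 190 mm) begins 47 mm behind the grasp point.
Start: joints at [-1.42, 0.342, 1.524, -0, 1.275, -0.146], TCP at [153.565, -502.059, 226.741] pointing down, gripper open.
Joint ranges: [-2.53, 2.53], [-0.77, 2.02], [0.04, 2.7], [-1, 4.14], [0.28, 2.66], [-3.11, 3.11]. Speed limits (rad/s): [2.57, 2.57, 3.14, 3.14, 3.14, 3.14].

## Interface

Orientations are given as [roll, pitch, yaw] about the fixed x, y, z axes, in that order (R = Rz(yaw) Ry(pitch) Rx(roll)).
In Python, from plant import bot, capture, camera_params gives the robot as it stands.
- The arm moves only by the shell command python3 -m jog 'ROWS' [OPENING]. ROWS is a JSON object of lists of equal length, an entry for each row: "xyz": the shift along the world's x, y, z as a fraction of full scale, a list of three; "angular": the turn, a rotation vector about the world's x, y, z as a fraction of full scale, a list of three. In form: {"xyz": [[x, y, z], ...], "angular": [[wx, wy, wz], ...]}. A call has 1 to 10 rows; each row shifts and turns the pose as measured when the row begins; what a row does not reach is not made up. Full scale, the value 1, is 2 cm for a shift and 6 degrees for a turn. A row lasts 1/10 s, in which the tool goes at most 50 mm and 8.59 degrees, less where a joint would pass 70% of its speed; a pose out of reach is approached as far as the arm can. A call with a number of a shift or a turn outside -1 to 1 is refused whole. A call with a gripper value outside its range is refused whole. OPENING is the closure, from -1 (fully open) to 1 (shut), set as the call begins (- or left out, the last holds). The fingers move at their own pace and stop on an object; the grip force is fixed at half the most. Time passes only in rows, so rows that do not move let the fingers close. It gives the time, the measured TCP pose, the force and the opening at its end, in the units of the state.
- bot.get_obs(): the state, without advancing time (a new reading comes with each control period).
- capture(name): name is "scene" or "side" or "wrist"; returns the picture (384x512x3 uint8, red, green, blue); there is no depth.
- camera_params(name): a dict with "fx", "fy", "cx", "cy" (pixels), "rvec" (rotation vector, rad) and "tvec" (3), from world to camera coordinates, as OpenCV has them. Camera axes: x right, y down, z forward; pixel columns grow to the right and rows downward; lengths in mm; the calibration is good to about 2 mm. A picture is of the moment at which its call begins: read the wrist's pose just before it. camera_params takes no time and is no camera call; for the wrist camera it gives the pose at the moment of the call.
- bot.close_job(): hands the job in, once; it reports no verdict.
The state is a dict: "time": time; "joint_positions": joint angles; "dq": joint speeds; "tau": joint torques, N m; "tool_pos": TCP position; "tcp_rot": TCP orientation; "contact_force": force on the tool from outside, world axes, zero at the start; "moment": the same for the moment, N m; "grip_width": finger opening in mm.
Only numpy, scipy, OpenCV 4.12 (cv2) and the standard library are available. Lean on these libraries where they do the work, as an engineer would, in place of code of your own. Each camera call takes 0.05 s, during which the arm holds its last target.

## Task

Put each grinding ball into the grinding jar of its own material (steel in steel, white in white, red-brown in red-brown), letting it go at the jar's mouth rather than dropping it from high up. Then take the red-handled locking pin from its stand, feel with its tip through the window of the sloped panel for the hidden latch slot in the swing arm, push the pin fully home and leave it there. Leave the bottles and the brush alone.

Things in the scene. Friction and masses are not known exactly. Their poses are not given: they have to be found in the camera images.
- mill: White and grey bench-top ball mill, fixed, 236 mm wide (y), reaching 106 mm in front (-x) and 90 mm behind its origin, which lies on the bench under its middle; z up, -x side faces the robot. Flat grey deck 120 mm above the bench; on it three grinding jars in a row, 20 mm behind the origin, at y = +65, 0 and -65 mm; which is where varies. Below the deck's front edge is the sloped lock panel.
- visor_edge (a point): Middle of the deck's front edge, 82 mm in front of the mill's origin, 120 mm above the bench. The deck (6 mm thick) juts out here like a visor over the lock panel: its edge ends 17 mm nearer the robot than the window centre. A pin held by its red handle along the panel's z passes in front of the edge.
- lock_panel: Blue-grey sloped panel, 4 mm thick, under the mill's visor, facing the robot, fixed to the mill. Origin: centre of its window on the outer face, 65 mm in front of the mill's origin, 50 mm above the bench. z: outward normal, up and back towards the robot, 25 degrees from vertical; x up the slope; y sideways as the mill's y. The window is 72 mm wide (y), 22 mm along x.
- latch_face (a point): Point in the window centre, 4 mm behind the panel's outer face, on the flat black face of the fixed swing arm, which closes the window. The arm has one blind latch slot, 15 mm wide (y), 18 mm along x (centred on x = 0), 35 mm deep, square to the panel. Its middle is anywhere from y = -25 to +25 mm, not measured, out of sight: find it by feel. Elsewhere the pin stops on this face.
- ball_rail: Aluminium rail, fixed, 190 mm long (its x), 20 mm wide, 30 mm high, origin under its centre, with three seats 60 mm apart along x; one grinding ball lies on each. Fingers can straddle the rail across its y.
- pin_stand: Grey block, fixed, 60 x 60 x 50 mm high, origin under its centre; the locking pin stands upright in its square hole (11.5 mm wide, 42 mm deep).
- pin: Locking pin, 175 mm long, 90 g: steel rod 10 mm thick with a tapered tip (4 mm across at the end, full width after 7 mm), and from 130 to 175 mm above the tip a round red handle 16 mm thick. Origin: the tip; z along the pin towards the handle. It starts upright in the stand with the tip 8 mm above the bench.
- bottle_a: Bystander: clear bottle with a blue cap, 62 mm across, 130 mm high, origin under its centre.
- bottle_b: Bystander: amber bottle with a blue cap, 56 mm across, 110 mm high, origin under its centre.
- brush: Bystander: small cleaning brush lying on the bench, 120 mm long along its x; origin under its middle.
- jar_steel: Open round dark grey steel grinding jar, fixed on the mill's deck, 44 mm outside, 34 mm inside, 36 mm high, inner floor 5 mm above its underside. Origin: centre of its underside, 120 mm above the bench; z up.
- ball_steel_center (a point): Centre of the dark grey steel grinding ball, 26 mm across, 25 to 70 g, loose; it starts on a seat of the rail, its centre about 42 mm above the bench.
- ball_steel: The dark grey steel grinding ball itself (this point turns as it rolls; use ball_steel_center).
- jar_white: Open round white ceramic grinding jar, fixed on the mill's deck, 44 mm outside, 34 mm inside, 36 mm high, inner floor 5 mm above its underside. Origin: centre of its underside, 120 mm above the bench; z up.
- ball_white_center (a point): Centre of the white ceramic grinding ball, 26 mm across, 25 to 70 g, loose; it starts on a seat of the rail, its centre about 42 mm above the bench.
- ball_white: The white ceramic grinding ball itself (this point turns as it rolls; use ball_white_center).
- jar_brown: Open round red-brown agate grinding jar, fixed on the mill's deck, 44 mm outside, 34 mm inside, 36 mm high, inner floor 5 mm above its underside. Origin: centre of its underside, 120 mm above the bench; z up.
- ball_brown_center (a point): Centre of the red-brown agate grinding ball, 26 mm across, 25 to 70 g, loose; it starts on a seat of the rail, its centre about 42 mm above the bench.
- ball_brown: The red-brown agate grinding ball itself (this point turns as it rolls; use ball_brown_center).

How it is judged:
By the outcome, as a careful person would: the job done as asked, in the order asked, and still so for the second after the job is handed in, with the robot touching nothing.
It also fails if it takes over 72 s, if anything falls off the work surface, if the arm or the gripper's body presses on something with over 40 N, if the wrist force passes 120 N, or if a joint passes its speed limit or range.

## Working session

There is one attempt and no reset: what is moved stays moved. The work goes in short steps, Python scripts to look and compute and a shell command to move; the robot and the scene stay as the last step left them, time stands still between calls to the robot, and variables do not carry over. Pictures are saved under pics/ and viewed, and the job is handed in when it is done.

```bash
ls; mkdir -p pics; python3 - <<'E'
from plant import bot,capture,camera_params
import cv2
print(bot.get_obs())
for n in("scene","side","wrist"):
    p=camera_params(n); print(n,p)
    im=capture(n); cv2.imwrite(f"pics/{n}0.png",im[:,:,::-1])
E
```

```text
pics
{'time': 0.0, 'joint_positions': array([-1.41998638e+00,  3.42711520e-01,  1.52506809e+00, -2.80205943e-05,
        1.27537683e+00, -1.46017118e-01]), 'dq': array([-0.00012217, -0.0020462 ,  0.0017626 , -0.00043509, -0.00125967,
       -0.00077866]), 'tau': array([ 4.13088837e-04, -4.31246674e+01, -2.44222641e+01,  7.17507885e-02,
        5.59083035e-02, -1.30196536e-04]), 'tool_pos': array([ 153.49571104, -501.61444328,  226.03295024]), 'tcp_rot': array([-3.14139163e+00,  1.55104699e-03, -1.27396093e+00]), 'contact_force': array([0.8467567 , 0.23233086, 0.14691866]), 'moment': array([ 0.02540101, -0.00129692,  0.00767377]), 'grip_width': 91.752523662235}
scene {'fx': 470.3546864965593, 'fy': 470.3546864965593, 'cx': 258.52478801173976, 'cy': 196.26103441898312, 'rvec': array([ 2.00982161,  0.90110849, -0.47964896]), 'tvec': array([-406.82903004, -150.83979934, 1598.62633325])}
side {'fx': 364.7837345437665, 'fy': 364.7837345437665, 'cx': 254.47909600863238, 'cy': 196.03742567643835, 'rvec': array([ 2.26698552, -0.27166348,  0.1189772 ]), 'tvec': array([-542.67208463,  165.82431489,  778.24354175])}
wrist {'fx': 340.47130570049154, 'fy': 340.47130570049154, 'cx': 255.03229634681958, 'cy': 196.286635133289, 'rvec': array([-2.34952059,  1.73683359,  0.23276667]), 'tvec': array([-525.60297942,  -32.75211097,  390.09248121])}
```

View pics/scene0.png

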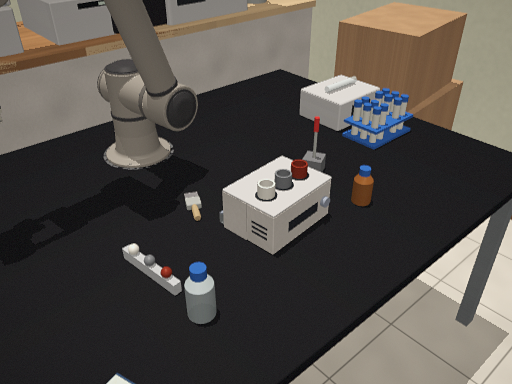

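View pics/side0.png

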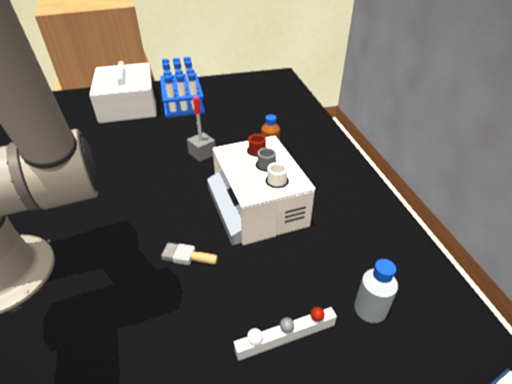

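View pics/wrist0.png

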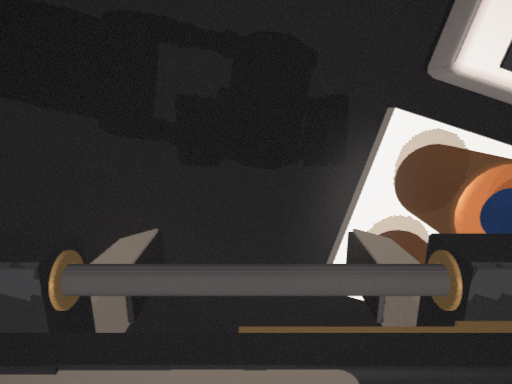

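The scene view shows the rail with white (133,249), steel (150,260) and brown (166,271) balls. The jars on the mill run white (266,189), steel (284,179), brown (300,170), and the pin's red handle is at (317,125). The side view shows the same objects. I'll segment both views next and triangulate.

```bash
cat > h.py <<'E'
import numpy as np, cv2
from plant import bot,capture,camera_params
def ray(n,uv,p=None):
    p=p or camera_params(n); R=cv2.Rodrigues(p['rvec'])[0]; t=p['tvec']
    d=R.T@np.array([(uv[0]-p['cx'])/p['fx'],(uv[1]-p['cy'])/p['fy'],1]); return -R.T@t,d/np.linalg.norm(d)
def onz(n,uv,z,p=None):
    o,d=ray(n,uv,p); return o+d*(z-o[2])/d[2]
def tri(a,b,na="scene",nb="side"):
    o1,d1=ray(na,a);o2,d2=ray(nb,b)
    s=np.linalg.lstsq(np.c_[d1,-d2],o2-o1,rcond=None)[0]
    p,q=o1+s[0]*d1,o2+s[1]*d2
    return (p+q)/2,np.linalg.norm(p-q)
def proj(n,X,p=None):
    p=p or camera_params(n)
    K=np.array([[p['fx'],0,p['cx']],[0,p['fy'],p['cy']],[0,0,1]])
    return cv2.projectPoints(np.atleast_2d(np.float64(X)),p['rvec'],p['tvec'],K,None)[0][:,0]
E
python3 - <<'E'
import cv2
s=cv2.imread('pics/scene0.png');d=cv2.imread('pics/side0.png')
def c(im,x,y,w,h,f,n): cv2.imwrite('pics/'+n,cv2.resize(im[y:y+h,x:x+w],None,fx=f,fy=f,interpolation=cv2.INTER_CUBIC))
c(s,110,230,100,75,8,'z1.png');c(s,210,105,130,140,4,'z2.png')
c(d,225,295,125,70,6,'z3.png');c(d,180,85,150,160,3.7,'z4.png')
E
```

```text
(no output)
```

View pics/z1.png

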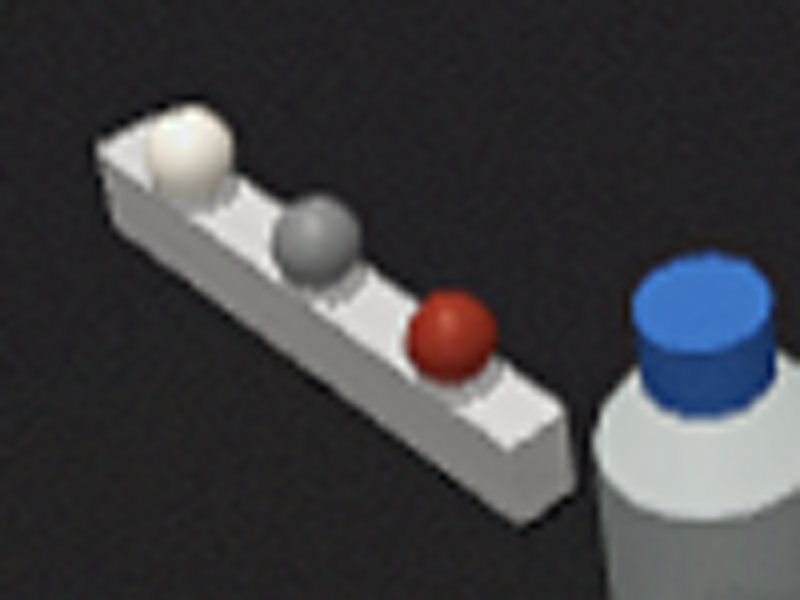

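View pics/z2.png

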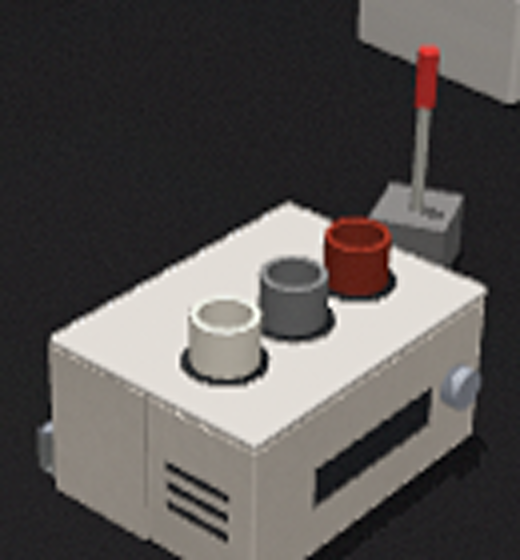

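View pics/z3.png

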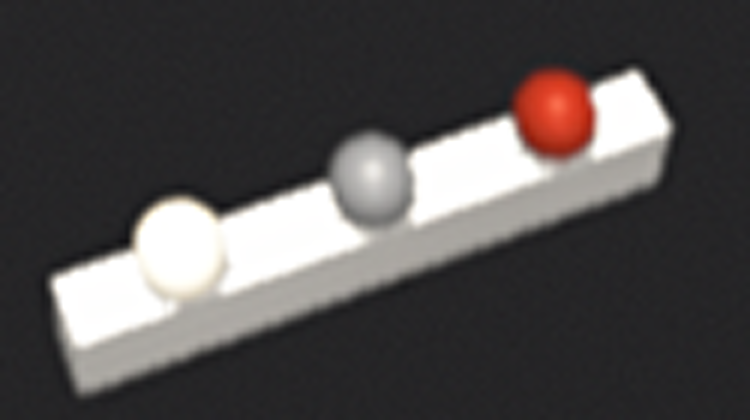

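View pics/z4.png

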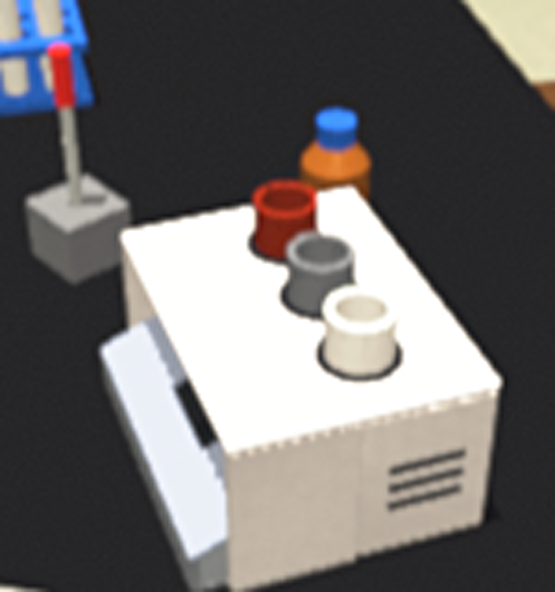

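```bash
python3 - <<'E'
from h import *
np.set_printoptions(precision=1,suppress=True)
h=-.45
S=dict(bw=((190,152),(181,248)),bs=((317,241),(372,180)),bb=((452,336),(555,113)))
J=dict(jw=((225,316),(360,308)),js=((293,275),(320,253)),jb=((358,238),(285,200)),ptop=((428,50),(60,50)),pbot=((425,108),(65,105)),pstand=((417,208),(76,200)),
 deckL=((289,203),(124,236)), deckR=((487,291),(357,188)), deckFR=((255,447),(500,382)),deckFL=((52,338),(230,455)))
out={}
for k,(a,b) in S.items():
    a=np.array(a)/8+(110,230)+h;b=np.array(b)/6+(225,295)+h
    print(k,*tri(a,b),onz('scene',a,42),onz('side',b,42))
for k,(a,b) in J.items():
    a=np.array(a)/4+(210,105)+h;b=np.array(b)/3.7+(180,85)+h
    z=156 if k[0]=='j' else 120
    print(k,*tri(a,b),onz('scene',a,z),onz('side',b,z))
E
```

```text
bw [ 489.4 -288.    43.4] 0.1282104003855696 [ 487.7 -287.2   42. ] [ 489.6 -287.3   42. ]
bs [ 548.5 -280.5   43.2] 0.3531091051919458 [ 547.1 -279.7   42. ] [ 548.8 -280.    42. ]
bb [ 608.2 -272.9   43.5] 0.034789944308353825 [ 606.8 -272.2   42. ] [ 608.7 -272.1   42. ]
jw [614.7  21.1 155.4] 1.6455227211943533 [616.2  19.2 156. ] [614.6  21.6 156. ]
js [607.2  85.5 154.4] 0.1659024588231581 [609.1  83.5 156. ] [606.5  83.4 156. ]
jb [600.8 151.  154. ] 1.4006695194998138 [603.8 147.3 156. ] [600.1 149.2 156. ]
ptop [477.6 349.2 183.9] 1.0406626303485944 [383.8 458.5 120. ] [486.2 483.3 120. ]
pbot [476.8 352.  136.5] 1.0648171991958166 [455.3 376.9 120. ] [478.8 384.9 120. ]
pstand [476.8 351.9  51.3] 2.698904212094208 [559.5 254.9 120. ] [469.7 241.6 120. ]
deckL [495.9 190.3 119.9] 3.0400155971166725 [494.3 192.6 120. ] [495.9 187.3 120. ]
deckR [667.2 205.5 121.6] 1.0301564621801942 [666.1 206.8 120. ] [668.2 209.  120. ]
deckFR [689.7 -23.5 119.6] 1.433782884908776 [690.7 -24.9 120. ] [689.7 -22.9 120. ]
deckFL [520.6 -42.2 118. ] 4.30097555446675 [521.1 -41.1 120. ] [520.1 -47.5 120. ]
```

```bash
python3 - <<'E'
from h import *
np.set_printoptions(precision=1,suppress=True)
print(tri((198,268),(385,267)),tri((365,169),(271,119)))
c=np.array([489.4,-288]);u=np.array([.126,.992])
print(bot.get_obs()['tool_pos'])
E
```

```text
(array([ 726.1, -263.3,  128.6]), np.float64(0.7388650718279212)) (array([686.4, 324.6, 106.3]), np.float64(2.9168954511199616))
[ 153.5 -501.8  226.2]
```

```bash
python3 -m jog '{"xyz":[[0.9,0.6,0],[0.9,0.6,0],[0.9,0.6,0],[0.9,0.6,0],[0.9,0.6,0],[0.9,0.6,0],[0.9,0.6,0],[0.9,0.6,0],[0.9,0.6,0],[0.9,0.6,0]],"angular":[[0,0,-0.17],[0,0,-0.17],[0,0,-0.17],[0,0,-0.17],[0,0,-0.17],[0,0,-0.17],[0,0,-0.17],[0,0,-0.17],[0,0,-0.17],[0,0,-0.17]]}' -1
```

```text
time: 1.15
tool_pos: [336.9, -376.7, 223.1]
tcp_rot: [3.14, 0.007, -1.464]
contact_force: [-0.5, -0.4, 0.0]
grip_width: 91.9
```

```bash
python3 -m jog '{"xyz":[[0.94,0.55,-0.6],[0.94,0.55,-0.6],[0.94,0.55,-0.6],[0.94,0.55,-0.6],[0.94,0.55,-0.6],[0.94,0.55,-0.6],[0.94,0.55,-0.6],[0.94,0.55,-0.6],[0,0,0],[0,0,0]],"angular":[[0,0,0.1],[0,0,0.1],[0,0,0],[0,0,0],[0,0,0],[0,0,0],[0,0,0],[0,0,0],[0,0,0],[0,0,0]]}'
python3 - <<'E'
from h import *
print(camera_params('wrist'));im=capture('wrist'); cv2.imwrite("pics/w1.png",im[:,:,::-1])
im=capture('side'); cv2.imwrite("pics/s1.png",im[:,:,::-1])
E
```

```text
time: 2.15
tool_pos: [493.7, -281.8, 121.0]
tcp_rot: [3.137, 0.01, -1.44]
contact_force: [0.7, -0.5, 0.3]
grip_width: 91.9
{'fx': 340.47130570049154, 'fy': 340.47130570049154, 'cx': 255.03229634681958, 'cy': 196.286635133289, 'rvec': array([-2.20794268,  1.93200261,  0.27341887]), 'tvec': array([-344.26921072,  429.86961204,  411.34166912])}
```

View pics/w1.png

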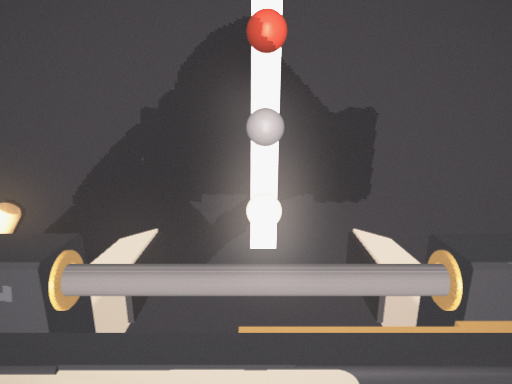

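View pics/s1.png

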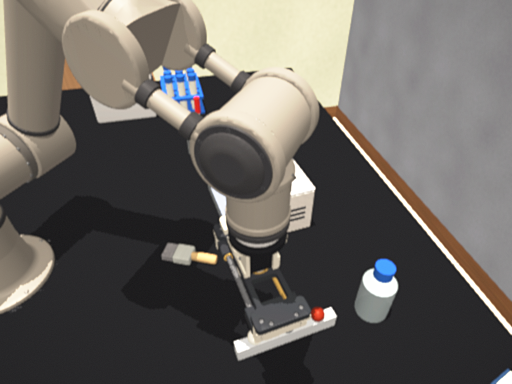

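The wrist view shows the rail with white at (264,210), steel at (265,127) and red at (267,31), and the open fingers straddle it. I'll cast these rays onto z=42 to refine the positions.

```bash
python3 - <<'E'
from h import *
np.set_printoptions(precision=1,suppress=True)
o=bot.get_obs();print(o['tool_pos'],o['tcp_rot'])
for uv in((264,210),(265,127),(267,31)): print(onz('wrist',uv,42))
E
```

```text
[ 493.4 -282.3  121.5] [ 3.1  0.  -1.4]
[ 490.  -289.9   42. ]
[ 549.  -282.4   42. ]
[ 608.7 -275.4   42. ]
```

```bash
python3 -m jog '{"xyz":[[-0.1,-0.16,-0.9],[-0.1,-0.16,-0.9],[0,0,-0.9],[0,0,-0.9],[0,0,-0.7],[0,0,-0.2],[0,0,0]],"angular":[[0,0,0],[0,0,0],[0,0,0],[0,0,0],[0,0,0],[0,0,0],[0,0,0]]}'
```

```text
time: 2.95
tool_pos: [486.7, -295.6, 34.6]
tcp_rot: [-3.14, 0.001, -1.449]
contact_force: [-0.3, -0.3, -0.5]
grip_width: 91.9
```

```bash
python3 -m jog '{"xyz":[[0.15,0.33,-0.15],[0,0,0],[0,0,0]],"angular":[[0,0,0],[0,0,0],[0,0,0]]}'
```

```text
time: 3.25
tool_pos: [490.6, -289.7, 33.9]
tcp_rot: [-3.137, -0.001, -1.45]
contact_force: [0.7, -1.2, 0.7]
grip_width: 92.1
```

```bash
python3 -m jog '{"xyz":[[0,0.05,-0.12],[0,0,0],[0,0,0],[0,0,0],[0,0,0],[0,0,0],[0,0,0],[0,0,0]],"angular":[[0,0,0],[0,0,0],[0,0,0],[0,0,0],[0,0,0],[0,0,0],[0,0,0],[0,0,0]]}' 1
```

```text
time: 4.05
tool_pos: [491.2, -288.8, 32.3]
tcp_rot: [-3.136, -0.003, -1.449]
contact_force: [-0.1, -1.2, 0.3]
grip_width: 32.7
```

```bash
python3 -m jog '{"xyz":[[0,0,0],[0,0,0],[0,0,0.2],[0,0,0.5],[0,0,0.8]],"angular":[[0,0,0],[0,0,0],[0,0,0],[0,0,0],[0,0,0]]}' 1
```

```text
time: 4.55
tool_pos: [489.9, -287.7, 62.0]
tcp_rot: [-3.139, 0.001, -1.449]
contact_force: [0.4, -0.4, -0.9]
grip_width: 24.1
```

```bash
python3 -m jog '{"xyz":[[0.39,0.95,0.65],[0.39,0.95,0.65],[0.39,0.95,0.65],[0.39,0.95,0.65],[0.39,0.95,0.65],[0.39,0.95,0.65],[0.39,0.95,0.65],[0.39,0.95,0.65],[0.39,0.95,0.65],[0.39,0.95,0.3]],"angular":[[0,0,0],[0,0,0],[0,0,0],[0,0,0],[0,0,0],[0,0,0],[0,0,0],[0,0,0],[0,0,0],[0,0,0]]}'
```

```text
time: 5.55
tool_pos: [570.2, -93.9, 199.7]
tcp_rot: [-3.131, -0.005, -1.454]
contact_force: [-0.1, 0.1, -0.5]
grip_width: 24.3
```

```bash
python3 -m jog '{"xyz":[[0.39,0.95,0],[0.39,0.95,0],[0.39,0.9,0],[0.39,0.9,0],[0.39,0.9,0],[0.3,0.7,0],[0,0,0],[0,0,0]],"angular":[[0,0,0],[0,0,0],[0,0,0],[0,0,0],[0,0,0],[0,0,0],[0,0,0],[0,0,0]]}'
python3 - <<'E'
from h import *
for n in('wrist','side','scene'):
  im=capture(n); cv2.imwrite(f"pics/{n}2.png",im[:,:,::-1])
np.set_printoptions(precision=1,suppress=True)
o=bot.get_obs();print(o['tool_pos'],o['tcp_rot'])
E
```

```text
time: 6.35
tool_pos: [617.4, 18.7, 207.4]
tcp_rot: [-3.124, -0.008, -1.451]
contact_force: [-0.0, -0.0, -0.2]
grip_width: 24.3
[617.4  18.1 207.3] [-3.1 -0.  -1.5]
```

View pics/wrist2.png

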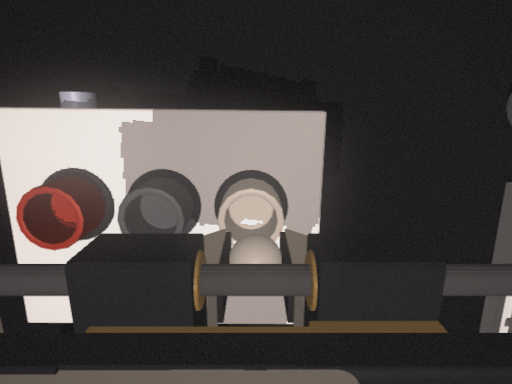

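View pics/scene2.png

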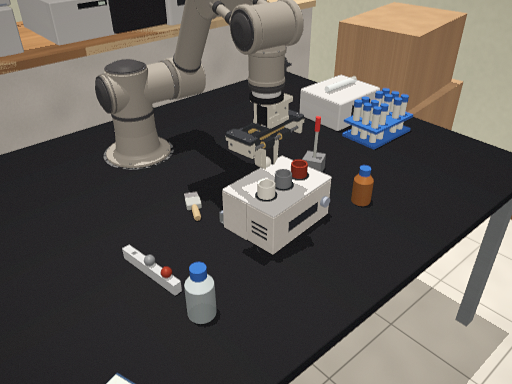

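The wrist view shows the white ball held at (255,256). The jar rims are white at (252,217), steel at (151,217) and brown at (51,217). Next I'll get their positions by ray.

```bash
python3 - <<'E'
from h import *
np.set_printoptions(precision=1,suppress=True)
o=bot.get_obs();print(o['tool_pos'],o['tcp_rot'])
for uv in((252,219),(151,219),(51,217)): print(onz('wrist',uv,156))
print(proj('wrist',[o['tool_pos'],o['tool_pos']+[0,0,11]]))
E
```

```text
[617.4  18.1 207.3] [-3.1 -0.  -1.5]
[617.   18.3 156. ]
[609.4  83.2 156. ]
[603.3 147.1 156. ]
[[252.3 249.9]
 [252.3 259.2]]
```

```bash
python3 -m jog '{"xyz":[[-0.05,0.05,-0.7],[0,0,-0.7],[0,0,-0.6],[0,0,-0.3],[0,0,0],[0,0,0]],"angular":[[0,0,0],[0,0,0],[0,0,0],[0,0,0],[0,0,0],[0,0,0]]}'
```

```text
time: 7.1
tool_pos: [615.9, 15.1, 160.5]
tcp_rot: [-3.123, -0.009, -1.457]
contact_force: [0.3, 0.3, -0.3]
grip_width: 24.3
```

```bash
python3 -m jog '{"xyz":[[0,0.2,-0.02],[0,0,0],[0,0,0]],"angular":[[0,0.15,0],[0,0,0],[0,0,0]]}'
```

```text
time: 7.4
tool_pos: [616.7, 19.4, 161.5]
tcp_rot: [-3.138, -0.007, -1.457]
contact_force: [0.3, -0.5, -0.3]
grip_width: 23.9
```

```bash
python3 -m jog '{"xyz":[[0,0,-0.12],[0,0,0]],"angular":[[0,0,0],[0,0,0]]}'; python3 -m jog '{"xyz":[[0,0,0],[0,0,0],[0,0,0],[0,0,0],[0,0,0],[0,0,0.5],[0,0,0.9],[0,0,0.9]],"angular":[[0,0,0],[0,0,0],[0,0,0],[0,0,0],[0,0,0],[0,0,0],[0,0,0],[0,0,0]]}' -0.3
python3 - <<'E'
from h import *
for n in('wrist',):
  im=capture(n); cv2.imwrite(f"pics/{n}3.png",im[:,:,::-1])
E
```

```text
time: 7.6
tool_pos: [617.0, 19.6, 159.4]
tcp_rot: [-3.137, -0.007, -1.457]
contact_force: [-0.0, -0.1, -0.5]
grip_width: 24.3
time: 8.4
tool_pos: [615.6, 19.6, 205.6]
tcp_rot: [-3.141, -0.006, -1.457]
contact_force: [0.2, -0.6, -0.2]
grip_width: 59.6
```

View pics/wrist3.png

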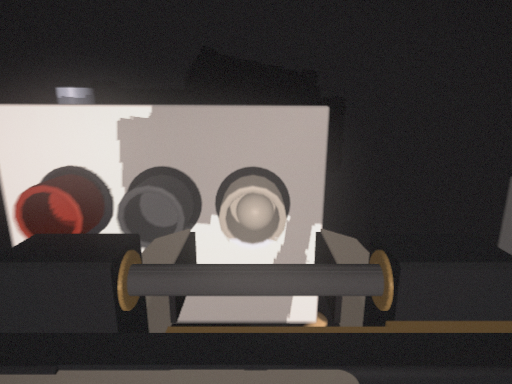

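The white ball sits in the white jar at (255,211). Next is the steel ball.

```bash
python3 -m jog '{"xyz":[[-0.21,-0.95,0],[-0.21,-0.95,0],[-0.21,-0.95,0],[-0.21,-0.95,0],[-0.21,-0.95,0],[-0.21,-0.95,0],[-0.21,-0.95,0],[-0.21,-0.95,-0.4],[-0.21,-0.95,-0.7],[-0.21,-0.95,-0.7]],"angular":[[0,0,0.02],[0,0,0.02],[0,0,0.02],[0,0,0.02],[0,0,0],[0,0,0],[0,0,0],[0,0,0],[0,0,0],[0,0,0]]}' -0.6
```

```text
time: 9.45
tool_pos: [576.7, -175.4, 180.0]
tcp_rot: [-3.121, -0.013, -1.443]
contact_force: [-0.6, 0.4, -0.6]
grip_width: 73.7
```

```bash
python3 -m jog '{"xyz":[[-0.21,-0.95,-0.7],[-0.21,-0.95,-0.7],[-0.21,-0.95,-0.7],[-0.2,-0.7,-0.6],[-0.1,-0.3,-0.3],[0,0,0],[0,0,0]],"angular":[[0,0,0],[0,0,0],[0,0,0],[0,0,0],[0,0,0],[0,0,0],[0,0,0]]}'
```

```text
time: 10.15
tool_pos: [556.5, -257.5, 117.4]
tcp_rot: [-3.12, -0.013, -1.446]
contact_force: [0.2, 0.4, 0.2]
grip_width: 73.8
```

```bash
python3 -m jog '{"xyz":[[-0.2,-0.6,-0.3],[-0.2,-0.5,-0.5],[0,-0.05,-0.9],[0,0,-0.9],[0,0,-0.9],[0,0,-0.4],[0,0,0],[0,0,0]],"angular":[[0,0.1,0],[0,0.1,0],[0,0,0],[0,0,0],[0,0,0],[0,0,0],[0,0,0],[0,0,0]]}'
```

```text
time: 10.95
tool_pos: [549.1, -283.6, 36.9]
tcp_rot: [-3.141, -0.014, -1.443]
contact_force: [-0.4, 0.6, -0.1]
grip_width: 73.3
```

```bash
python3 -m jog '{"xyz":[[0,0.12,-0.22],[0,0,0],[0,0,0],[0,0,0],[0,0,0],[0,0,0],[0,0,0],[0,0,0],[0,0,0]],"angular":[[0,0,0],[0,0,0],[0,0,0],[0,0,0],[0,0,0],[0,0,0],[0,0,0],[0,0,0],[0,0,0]]}' 1
python3 -m jog '{"xyz":[[0,0,0.2],[0,0,0.5],[0,0,0.8],[0,0,0.8]],"angular":[[0,0,0],[0,0,0],[0,0,0],[0,0,0]]}' 1
```

```text
time: 11.85
tool_pos: [550.7, -281.5, 35.8]
tcp_rot: [-3.137, -0.017, -1.442]
contact_force: [-1.0, 0.7, -0.2]
grip_width: 24.1
time: 12.25
tool_pos: [549.2, -280.9, 81.7]
tcp_rot: [-3.141, -0.014, -1.442]
contact_force: [-1.3, 1.3, -1.8]
grip_width: 24.0
```

```bash
python3 -m jog '{"xyz":[[0.16,0.95,0.75],[0.16,0.95,0.75],[0.16,0.95,0.75],[0.16,0.95,0.75],[0.16,0.95,0.75],[0.16,0.95,0.75],[0.16,0.95,0.75],[0.16,0.95,0.5],[0.16,0.95,0.2],[0.16,0.95,0]],"angular":[[0,0,0],[0,0,0],[0,0,0],[0,0,0],[0,0,0],[0,0,0],[0,0,0],[0,0,0],[0,0,0],[0,0,0]]}'
```

```text
time: 13.25
tool_pos: [582.2, -76.7, 216.7]
tcp_rot: [-3.131, -0.017, -1.444]
contact_force: [-0.5, 0.8, -0.8]
grip_width: 24.2
```

```bash
python3 -m jog '{"xyz":[[0.16,0.95,0],[0.16,0.95,0],[0.16,0.95,0],[0.16,0.95,0],[0.16,0.95,0],[0.16,0.95,0],[0.16,0.95,0],[0.16,0.85,0],[0,0.3,0],[0,0,0]],"angular":[[0,0.05,0],[0,0.05,0],[0,0.05,0],[0,0,0],[0,0,0],[0,0,0],[0,0,0],[0,0,0],[0,0,0],[0,0,0]]}'
```

```text
time: 14.25
tool_pos: [603.9, 99.5, 225.2]
tcp_rot: [3.141, -0.013, -1.434]
contact_force: [-0.5, 0.2, -1.6]
grip_width: 24.4
```

```bash
python3 -m jog '{"xyz":[[0.24,-0.8,-0.5],[0,0,-0.7],[0,0,-0.7],[0,0,-0.5],[0,0,0],[0,0,0]],"angular":[[0,0,-0.1],[0,0,-0.1],[0,0,0],[0,0,0],[0,0,0],[0,0,0]]}'
```

```text
time: 14.85
tool_pos: [608.5, 75.3, 174.6]
tcp_rot: [3.141, -0.016, -1.462]
contact_force: [0.0, 1.2, -0.0]
grip_width: 24.2
```

```bash
python3 -m jog '{"xyz":[[0,0.4,-0.2],[0,0,-0.2],[0,0,0],[0,0,0]],"angular":[[0,0,0],[0,0,0],[0,0,0],[0,0,0]]}'
```

```text
time: 15.25
tool_pos: [609.3, 83.7, 167.4]
tcp_rot: [-3.14, -0.016, -1.463]
contact_force: [-0.1, 0.2, -1.0]
grip_width: 24.3
```

```bash
python3 -m jog '{"xyz":[[0,0,-0.3],[0,0,0],[0,0,0]],"angular":[[0,0,0],[0,0,0],[0,0,0]]}'; python3 -m jog '{"xyz":[[0,0,0],[0,0,0],[0,0,0],[0,0,0],[0,0,0],[0,0,0.5],[0,0,0.9],[0,0,0.9]],"angular":[[0,0,0],[0,0,0],[0,0,0],[0,0,0],[0,0,0],[0,0,0],[0,0,0],[0,0,0]]}' -0.3
python3 - <<'E'
from h import *
for n in('wrist',):
  im=capture(n); cv2.imwrite(f"pics/{n}4.png",im[:,:,::-1])
E
```

```text
time: 15.55
tool_pos: [609.5, 83.9, 161.3]
tcp_rot: [-3.139, -0.016, -1.462]
contact_force: [0.7, 0.8, -0.7]
grip_width: 24.1
time: 16.35
tool_pos: [608.4, 83.7, 207.9]
tcp_rot: [3.14, -0.016, -1.462]
contact_force: [0.7, -0.1, 0.5]
grip_width: 59.8
```

View pics/wrist4.png

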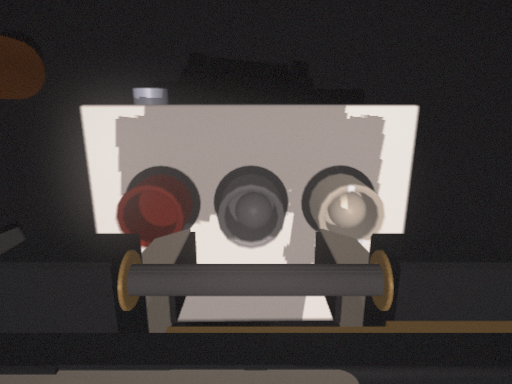

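The steel ball sits in the steel jar at (254,210). Next is the brown ball.

```bash
python3 -m jog '{"xyz":[[0,-0.95,0],[0,-0.95,0],[0,-0.95,0],[0,-0.95,0],[0,-0.95,0],[0,-0.95,0],[0,-0.95,0],[0,-0.95,0],[0,-0.95,0],[0,-0.95,0]],"angular":[[0,0,0.02],[0,0,0.02],[0,0,0.02],[0,0,0.02],[0,0,0.02],[0,0,0.02],[0,0,0],[0,0,0],[0,0,0],[0,0,0]]}' -0.6
```

```text
time: 17.4
tool_pos: [611.2, -110.4, 216.9]
tcp_rot: [-3.127, -0.018, -1.444]
contact_force: [-0.4, 0.8, -0.3]
grip_width: 73.4
```

```bash
python3 -m jog '{"xyz":[[0,-0.95,-0.5],[0,-0.95,-0.6],[0,-0.95,-0.6],[0,-0.95,-0.6],[0,-0.95,-0.6],[0,-0.95,-0.6],[0,-0.8,-0.5],[0,-0.3,-0.1],[0,0,0],[0,0,0]],"angular":[[0,0,0],[0,0,0],[0,0,0],[0,0,0],[0,0,0],[0,0,0],[0,0,0],[0,0,0],[0,0,0],[0,0,0]]}'
```

```text
time: 18.4
tool_pos: [611.1, -258.1, 130.1]
tcp_rot: [-3.124, -0.018, -1.448]
contact_force: [0.1, 0.0, 0.0]
grip_width: 73.3
```

```bash
python3 -m jog '{"xyz":[[-0.1,-0.5,-0.5],[-0.04,-0.2,-0.8],[0,0,-0.9],[0,0,-0.9],[0,0,-0.9],[0,0,-0.5],[0,0,0],[0,0,0]],"angular":[[0,0.1,0],[0,0.07,0],[0,0,0],[0,0,0],[0,0,0],[0,0,0],[0,0,0],[0,0,0]]}'
```

```text
time: 19.2
tool_pos: [608.3, -270.7, 33.6]
tcp_rot: [3.139, -0.016, -1.443]
contact_force: [0.1, 0.0, -0.3]
grip_width: 73.7
```

```bash
python3 -m jog '{"xyz":[[0,-0.15,0],[0,0,0.05],[0,0,0],[0,0,0],[0,0,0],[0,0,0],[0,0,0],[0,0,0],[0,0,0]],"angular":[[0,0,0],[0,0,0],[0,0,0],[0,0,0],[0,0,0],[0,0,0],[0,0,0],[0,0,0],[0,0,0]]}' 1
python3 -m jog '{"xyz":[[0,0,0.2],[0,0,0.5],[0,0,0.8],[0,0,0.8]],"angular":[[0,0,0],[0,0,0],[0,0,0],[0,0,0]]}' 1
```

```text
time: 20.1
tool_pos: [610.2, -274.5, 38.8]
tcp_rot: [-3.139, -0.019, -1.442]
contact_force: [-0.5, 0.6, 0.6]
grip_width: 24.3
time: 20.5
tool_pos: [608.7, -274.0, 84.5]
tcp_rot: [3.14, -0.016, -1.442]
contact_force: [-0.8, 0.6, 0.3]
grip_width: 24.5
```

```bash
python3 -m jog '{"xyz":[[0,0.7,0.7],[0,0.9,0.7],[0,0.9,0.7],[0,0.9,0.7],[0,0.9,0.7],[0,0.9,0.7],[0,0.9,0.6],[0,0.9,0.4],[0,0.9,0.1],[0,0.9,0]],"angular":[[0,0,0],[0,0,0],[0,0,0],[0,0,0],[0,0,0],[0,0,0],[0,0,0],[0,0,0],[0,0,0],[0,0,0]]}'
```

```text
time: 21.5
tool_pos: [609.0, -81.6, 205.7]
tcp_rot: [-3.136, -0.019, -1.441]
contact_force: [0.6, 0.6, -0.5]
grip_width: 24.2
```

```bash
python3 -m jog '{"xyz":[[0,0.9,0],[0,0.9,0],[0,0.9,0],[0,0.9,0],[0,0.9,0],[0,0.9,0],[0,0.9,0],[0,0.9,0],[0,0.9,0],[0,0.8,0]],"angular":[[0,0,0],[0,0,0],[0,0,0],[0,0,0],[0,0,0],[0,0,0],[0,0,0],[0,0,0],[0,0,0],[0,0,0]]}'
```

```text
time: 22.5
tool_pos: [604.9, 117.0, 213.7]
tcp_rot: [-3.134, -0.019, -1.434]
contact_force: [0.3, 0.3, -0.8]
grip_width: 24.1
```

```bash
python3 -m jog '{"xyz":[[-0.1,0.8,0],[0,0.1,-0.2],[0,0,-0.4],[0,0,-0.5],[0,0,-0.5],[0,0,0],[0,0,0]],"angular":[[0,0,-0.1],[0,0.05,-0.1],[0,0,0],[0,0,0],[0,0,0],[0,0,0],[0,0,0]]}'
```

```text
time: 23.2
tool_pos: [601.2, 137.8, 178.9]
tcp_rot: [3.141, -0.019, -1.453]
contact_force: [-0.3, 0.1, -0.2]
grip_width: 24.0
```

```bash
python3 -m jog '{"xyz":[[0.07,0.5,-0.3],[0,0,-0.4],[0,0,0],[0,0,0]],"angular":[[0,0,0],[0,0,0],[0,0,0],[0,0,0]]}'
```

```text
time: 23.6
tool_pos: [603.1, 148.1, 163.9]
tcp_rot: [-3.141, -0.019, -1.454]
contact_force: [-0.4, -0.6, -0.0]
grip_width: 23.8
```

```bash
python3 -m jog '{"xyz":[[0,0,0],[0,0,0],[0,0,0],[0,0,0],[0,0,0],[0,0,0.5],[0,0,0.9],[0,0,0.9]],"angular":[[0,0,0],[0,0,0],[0,0,0],[0,0,0],[0,0,0],[0,0,0],[0,0,0],[0,0,0]]}' -0.3
python3 - <<'E'
from h import *
for n in('wrist',):
  im=capture(n); cv2.imwrite(f"pics/{n}5.png",im[:,:,::-1])
E
```

```text
time: 24.4
tool_pos: [602.2, 147.7, 210.9]
tcp_rot: [3.138, -0.019, -1.454]
contact_force: [0.3, 0.0, -0.8]
grip_width: 59.8
```

View pics/wrist5.png

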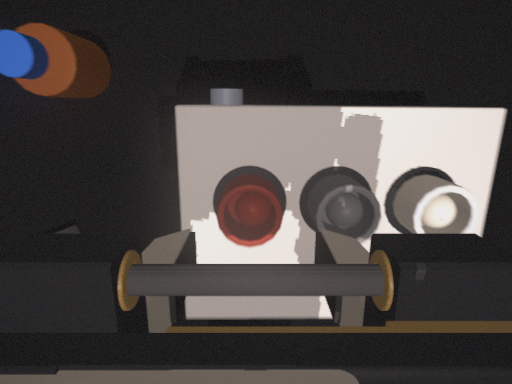

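All three balls are in their own jars. Next I'll go to the pin.

```bash
python3 -m jog '{"xyz":[[-0.6,0.9,0.3],[-0.6,0.9,0],[-0.6,0.9,0],[-0.6,0.9,0],[-0.6,0.9,0],[-0.6,0.9,0],[-0.6,0.9,0],[-0.6,0.8,0],[-0.3,0.4,0],[0,0,0]],"angular":[[0,0,0],[0,0,0],[0,0,0],[0,0,0],[0,0,0],[0,0,0],[0,0,0],[0,0,0],[0,0,0],[0,0,0]]}' -0.3
python3 - <<'E'
from h import *
for n in('wrist',):
  im=capture(n); cv2.imwrite(f"pics/{n}6.png",im[:,:,::-1])
E
```

```text
time: 25.45
tool_pos: [499.6, 302.5, 225.9]
tcp_rot: [-3.128, -0.018, -1.457]
contact_force: [0.3, -0.2, -0.9]
grip_width: 59.4
```

View pics/wrist6.png

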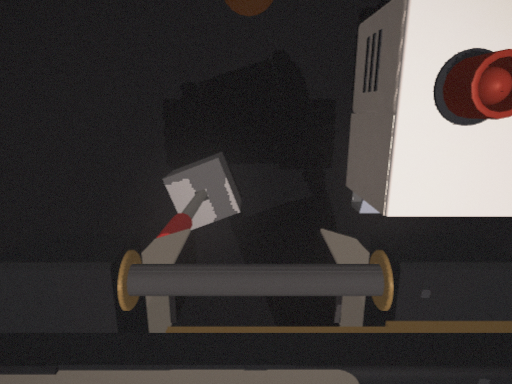

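```bash
python3 - <<'E'
from h import *
np.set_printoptions(precision=1,suppress=True)
o=bot.get_obs();print(o['tool_pos'],o['tcp_rot'])
print(onz('wrist',(204,194),50),onz('wrist',(184,217),138))
E
```

```text
[500.  302.  225.9] [-3.1 -0.  -1.5]
[480.1 347.2  50. ] [483.6 351.3 138. ]
```

```bash
python3 -m jog '{"xyz":[[-0.3,0.8,0],[-0.3,0.8,0],[-0.3,0.6,0],[0,0,0],[0,0,0]],"angular":[[0,0.1,0],[0,0,0],[0,0,0],[0,0,0],[0,0,0]]}' -0.3
python3 - <<'E'
from h import *
np.set_printoptions(precision=1,suppress=True)
o=bot.get_obs();print(o['tool_pos'],o['tcp_rot'])
for n in('wrist','side','scene'):
  im=capture(n); cv2.imwrite(f"pics/{n}7.png",im[:,:,::-1])
E
```

```text
time: 26.0
tool_pos: [482.2, 348.2, 225.6]
tcp_rot: [-3.139, -0.017, -1.459]
contact_force: [-0.3, 0.4, -1.0]
grip_width: 59.8
[482.2 348.2 225.6] [-3.1 -0.  -1.5]
```

View pics/wrist7.png

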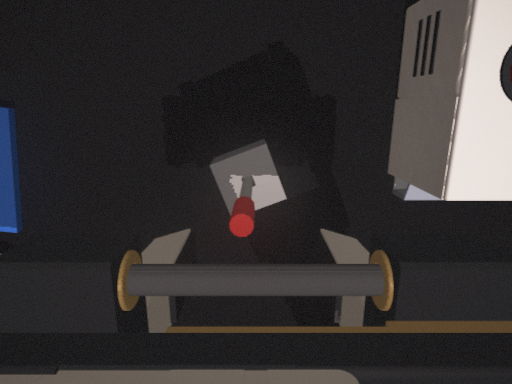

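View pics/side7.png

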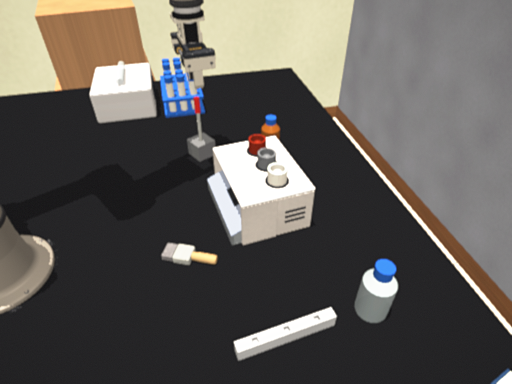

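The wrist view shows the pin's handle top at (242,225) and the rod entering the stand at (249,180).

```bash
python3 - <<'E'
from h import *
np.set_printoptions(precision=1,suppress=True)
o=bot.get_obs();print(o['tool_pos'],o['tcp_rot'])
print(onz('wrist',(242,225),183),onz('wrist',(249,181),50))
print(proj('wrist',[o['tool_pos']+[0,0,0],[482,348,183]]))
import cv2
d=cv2.imread('pics/side7.png');cv2.imwrite('pics/z5.png',cv2.resize(d[90:250,180:330],None,fx=3.7,fy=3.7,interpolation=cv2.INTER_CUBIC))
E
```

```text
[482.4 347.6 225.7] [-3.1 -0.  -1.5]
[479.7 353.4 183. ] [479. 349.  50.]
[[252.3 250. ]
 [251.  222.4]]
```

```bash
python3 -m jog '{"xyz":[[-0.15,0.18,0],[0,0,0],[0,0,-0.6],[0,0,-0.8],[0,0,-0.8],[0,0,-0.8],[0,0,-0.6],[0,0,0],[0,0,0]],"angular":[[0.16,0,0],[0,0,0],[0,0,0],[0,0,0],[0,0,0],[0,0,0],[0,0,0],[0,0,0],[0,0,0]]}' -0.3
```

```text
time: 27.05
tool_pos: [478.9, 348.6, 147.4]
tcp_rot: [-3.139, -0.0, -1.464]
contact_force: [-0.5, -0.7, 0.2]
grip_width: 59.3
```

```bash
python3 -m jog '{"xyz":[[0,0.12,0],[0,0,0],[0,0,0],[0,0,0],[0,0,0],[0,0,0],[0,0,0],[0,0,0]],"angular":[[0,0,0],[0,0,0],[0,0,0],[0,0,0],[0,0,0],[0,0,0],[0,0,0],[0,0,0]]}' 1
python3 - <<'E'
from h import *
np.set_printoptions(precision=1,suppress=True)
o=bot.get_obs();print(o['tool_pos'],o['tcp_rot'],o['contact_force'],o['moment'])
E
```

```text
time: 27.85
tool_pos: [480.0, 351.8, 149.8]
tcp_rot: [-3.135, 0.001, -1.464]
contact_force: [0.1, 0.3, -0.2]
grip_width: 15.0
[480.  351.8 149.8] [-3.1  0.  -1.5] [ 0.1  0.3 -0.2] [ 0.  0. -0.]
```

```bash
python3 -m jog '{"xyz":[[0,0,0.3],[0,0,0.5],[0,0,0.8],[0,0,0.8],[0,0,0.8],[0,0,0.5],[0,0,0]],"angular":[[0,0,0],[0,0,0],[0,0,0],[0,0,0],[0,0,0],[0,0,0],[0,0,0]]}' 1
```

```text
time: 28.55
tool_pos: [480.1, 351.8, 230.0]
tcp_rot: [-3.133, 0.002, -1.464]
contact_force: [0.3, -0.5, -1.8]
grip_width: 15.6
```

```bash
python3 -m jog '{"xyz":[[-0.9,-0.3,0],[-0.9,-0.5,0],[-0.6,-0.9,0],[-0.4,-0.9,0],[0,-0.9,0],[0,-0.9,0],[0,-0.9,0],[0,-0.9,0],[0,-0.9,0],[0,-0.9,0]],"angular":[[0,0,0],[0,0,0],[0,0,0],[0.09,-0.83,0],[0.09,-0.83,0],[0.09,-0.83,0],[0.09,-0.83,0],[0.09,-0.83,0],[0,0,0],[0,0,0]]}' 1
```

```text
time: 29.55
tool_pos: [417.4, 186.7, 224.2]
tcp_rot: [-2.687, 0.0, -1.458]
contact_force: [0.1, 0.2, -0.9]
grip_width: 15.2
```

```bash
python3 -m jog '{"xyz":[[0,-0.9,0],[0,-0.9,0],[0,-0.9,0],[0,-0.8,0],[0,-0.5,0],[0,0,0],[0,0,0]],"angular":[[0,0,0],[0,0,0],[0,0,0],[0,0,0],[0,0,0],[0,0,0],[0,0,0]]}' 1
cat > st.py <<'E'
from h import *
from scipy.spatial.transform import Rotation as Ro
np.set_printoptions(precision=2,suppress=True)
yaw=.103;P0=np.array([522.9,76.3,50.])
Rm=Ro.from_euler('z',yaw).as_matrix()
n=Rm@[-np.sin(np.radians(25)),0,np.cos(np.radians(25))];px=Rm@[np.cos(np.radians(25)),0,np.sin(np.radians(25))];py=Rm@[0,1,0]
B=np.c_[px,py,n]
def st(L=141.8):
    o=bot.get_obs();R=Ro.from_euler('xyz',o['tcp_rot']).as_matrix()
    tip=o['tool_pos']+R[:,2]*L
    tgt=np.c_[py*-1,-px*1,-n]  # tool x along -mill y
    tgt[:,1]=np.cross(tgt[:,2],tgt[:,0])
    e=Ro.from_matrix(tgt@R.T).as_rotvec()
    print('t',o['time'],'tip',tip,'panel',B.T@(tip-P0),'roterr/full',e/np.radians(6),'F_panel',B.T@o['contact_force'],'w',o['grip_width'])
    return o,R,tip
if __name__=='__main__': st()
E
python3 st.py; python3 - <<'E'
from h import *
for n in('wrist','side'):
  im=capture(n); cv2.imwrite(f"pics/{n}8.png",im[:,:,::-1])
E
```

```text
time: 30.25
tool_pos: [412.9, 101.6, 221.0]
tcp_rot: [-2.693, -0.0, -1.461]
contact_force: [-0.4, 0.2, -1.9]
grip_width: 15.1
t 30.25 tip [474.03 108.3   93.25] panel [-22.8   36.86  58.35] roterr/full [-0.01  0.11 -0.06] F_panel [-1.16  0.24 -1.57] w 15.090878398235057
```

View pics/wrist8.png

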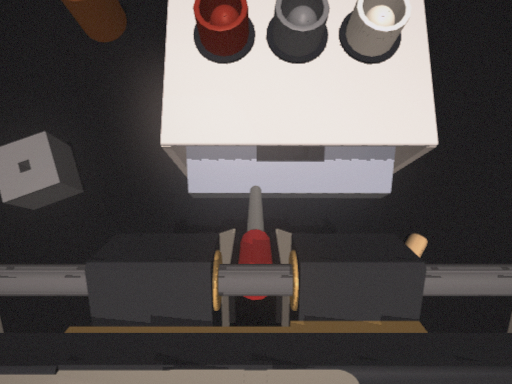

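View pics/side8.png

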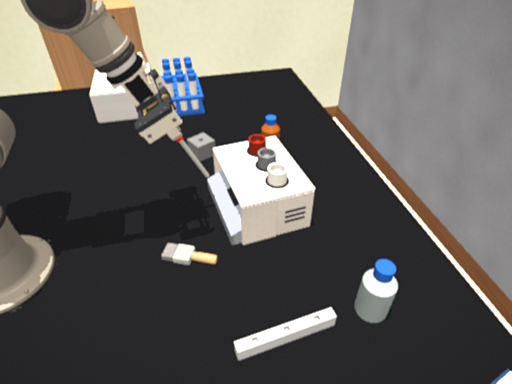

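The wrist view shows the pin tip at (256,187). The black window's lower edge runs from (257,161) to (325,162), and the upper part is hidden by the visor. I'll compare this with the model.

```bash
python3 - <<'E'
from st import *
o,R,tip=st()
print('tip proj',proj('wrist',tip))
for X in((-11,36,-0),(-11,-36,0),(-11,0,-4)): print(proj('wrist',P0+B@np.array(X)))
def onp(uv,z=0):
    q,d=ray('wrist',uv);X=B.T@(q-P0);D=B.T@d;return X+D*(z-X[2])/D[2]
for uv in((257,161),(325,161.5),(290,161.5)): print(onp(uv))
# visor edge ends
for X in((-82,118,120),(-82,-118,120),(-82,0,120)): print(proj('wrist',np.array([587.6,83,0])+Rm@np.array(X)))
im=cv2.imread('pics/wrist8.png');cv2.imwrite('pics/z6.png',cv2.resize(im[130:210,160:440],None,fx=2.85,fy=2.85,interpolation=cv2.INTER_CUBIC))
im=cv2.imread('pics/side8.png');cv2.imwrite('pics/z7.png',cv2.resize(im[130:245,160:270],None,fx=5,fy=5,interpolation=cv2.INTER_CUBIC))
E
```

```text
t 30.35 tip [474.09 108.81  93.29] panel [-22.68  37.35  58.34] roterr/full [-0.01  0.11 -0.08] F_panel [ 0.71  0.47 -0.95] w 15.395897564078785
tip proj [[253.74 185.1 ]]
[[255.52 162.4 ]]
[[323.42 162.94]]
[[289.11 162.09]]
[-9.5  34.45  0.  ]
[ -9.45 -37.59   0.  ]
[-9.75 -0.53  0.  ]
[[158.14 144.71]]
[[438.7  146.92]]
[[298.29 145.81]]
```

View pics/z6.png

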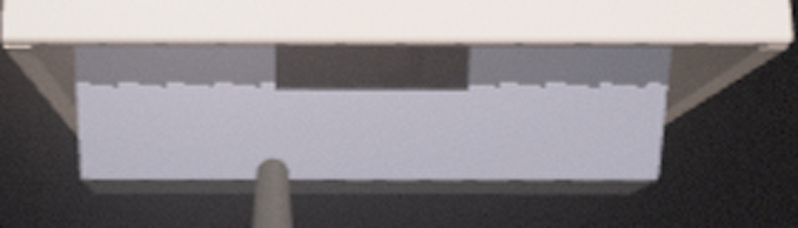

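View pics/z7.png

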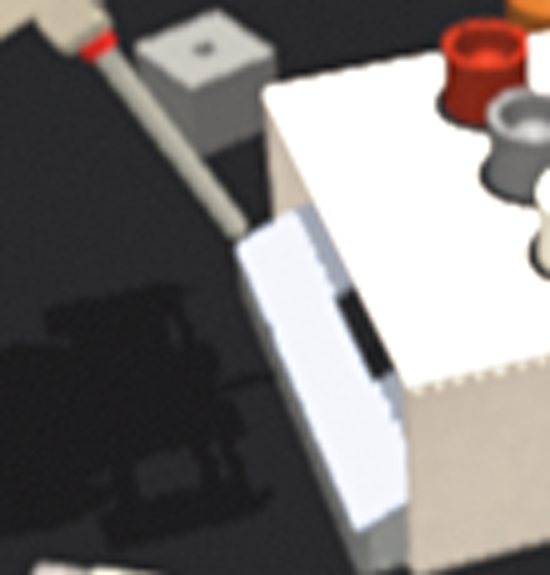

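```bash
python3 - <<'E'
from st import *
o,R,tip=st()
print('side tip proj',proj('side',tip),'obs approx',(160+243/5-.4,130+236/5-.4))
for X in((-11,36,0),(-11,-36,0)): print(proj('side',P0+B@np.array(X)))
print('obs win', (160+337/5,130+294/5),(160+377/5,130+378/5))
E
```

```text
t 30.35 tip [474.09 108.81  93.29] panel [-22.68  37.35  58.34] roterr/full [-0.01  0.11 -0.08] F_panel [ 0.71  0.47 -0.95] w 15.395897564078785
side tip proj [[209.88 176.3 ]] obs approx (208.2, 176.79999999999998)
[[225.21 188.81]]
[[233.55 206.93]]
obs win (227.4, 188.8) (235.4, 205.6)
```

```bash
python3 - <<'E'
from st import *
for c in('side','wrist'):
    q,_=ray(c,(0,0)); print(c,'cam in panel',B.T@(q-P0))
    for X in((-11,36,-4),(-11,-36,-4),(-11,36,0),(-11,-36,0)): print(proj(c,P0+B@np.array(X)))
E
python3 - <<'E'
import cv2
im=cv2.imread('pics/side7.png');cv2.imwrite('pics/z8.png',cv2.resize(im[170:225,205:260],None,fx=10,fy=10,interpolation=cv2.INTER_NEAREST))
E
```

```text
side cam in panel [  87.25 -658.6   599.87]
[[225.93 189.78]]
[[234.29 207.9 ]]
[[225.21 188.81]]
[[233.55 206.93]]
wrist cam in panel [ 44.27  35.42 358.77]
[[255.53 161.83]]
[[322.71 162.36]]
[[255.52 162.4 ]]
[[323.42 162.94]]
```

View pics/z8.png

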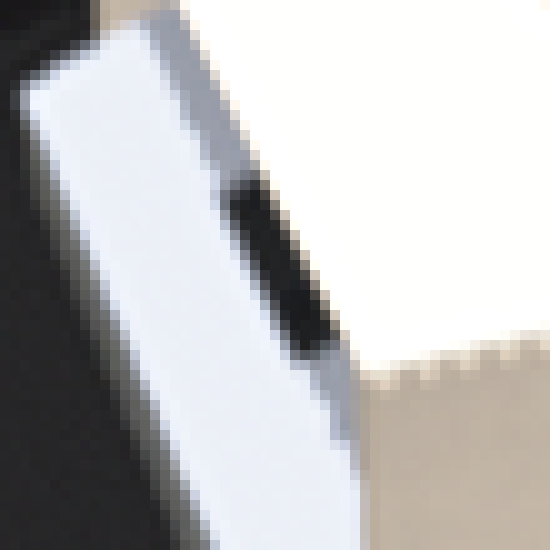

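```bash
python3 - <<'E'
from st import *
print(B/20)
for d in((25.7,-15,0),(0,0,-38)): print(B@np.array(d)/20)
for c in('side','wrist'): print(c,proj(c,P0+B@np.array((1,0,0)))-proj(c,P0),proj(c,P0+B@np.array((0,1,0)))-proj(c,P0),proj(c,P0+B@np.array((0,0,1)))-proj(c,P0))
E
```

```text
[[ 0.05 -0.01 -0.02]
 [ 0.    0.05 -0.  ]
 [ 0.02  0.    0.05]]
[ 1.24 -0.63  0.54]
[ 0.8   0.08 -1.72]
side [[ 0.35 -0.21]] [[-0.12 -0.25]] [[-0.18 -0.24]]
wrist [[ 0.03 -0.95]] [[-0.95 -0.01]] [[0.09 0.12]]
```

```bash
python3 -m jog '{"xyz":[[0.62,-0.31,0.27],[0.62,-0.31,0.27],[0,0,0],[0.4,0.04,-0.86],[0.4,0.04,-0.86],[0,0,0],[0,0,0]],"angular":[[0,0.1,-0.06],[0,0,0],[0,0,0],[0,0,0],[0,0,0],[0,0,0],[0,0,0]]}' 1
python3 st.py; python3 - <<'E'
from h import *
for n in('wrist','side'):
  im=capture(n); cv2.imwrite(f"pics/{n}9.png",im[:,:,::-1])
im=cv2.imread('pics/wrist9.png');cv2.imwrite('pics/z9.png',cv2.resize(im[100:240,170:370],None,fx=4,fy=4,interpolation=cv2.INTER_CUBIC))
im=cv2.imread('pics/side9.png');cv2.imwrite('pics/z10.png',cv2.resize(im[130:240,180:290],None,fx=5,fy=5,interpolation=cv2.INTER_CUBIC))
E
```

```text
time: 31.05
tool_pos: [454.2, 93.5, 196.6]
tcp_rot: [-2.705, 0.001, -1.462]
contact_force: [0.1, 0.0, -0.8]
grip_width: 15.3
t 31.05 tip [513.77 100.19  68.14] panel [ 1.66 24.71 19.24] roterr/full [-0.01  0.   -0.06] F_panel [-0.27  0.03 -0.75] w 15.315001740821518
```

View pics/z9.png

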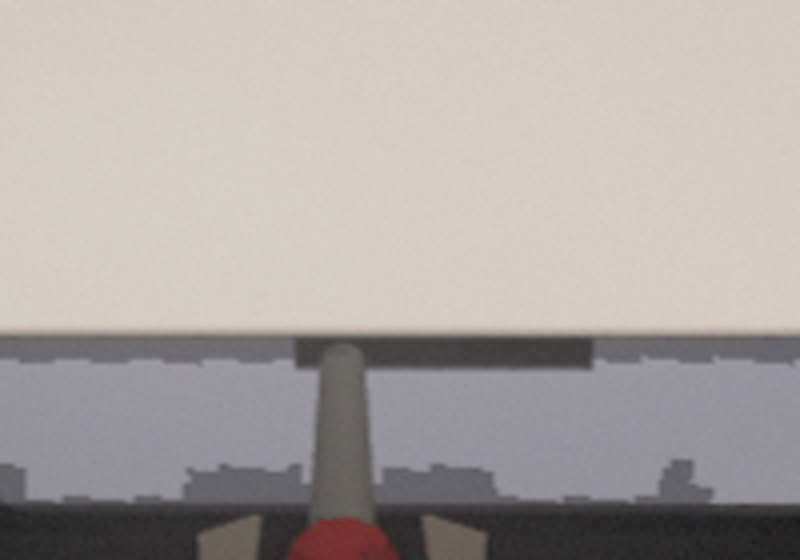

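View pics/z10.png

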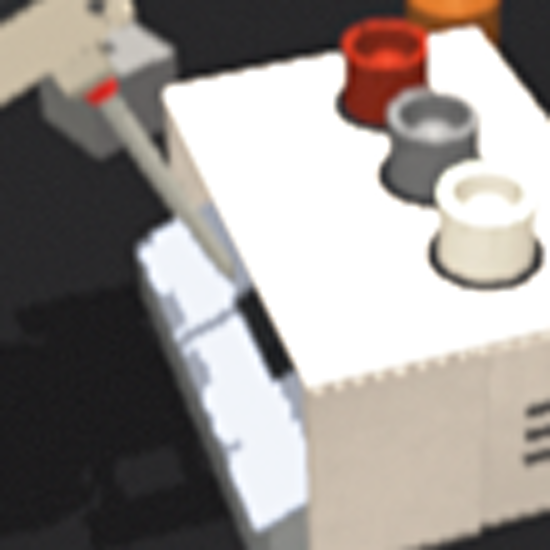

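```bash
python3 - <<'E'
from st import *
o,R,tip=st()
def onp(c,uv,z=0):
    q,d=ray(c,uv);X=B.T@(q-P0);D=B.T@d;return X+D*(z-X[2])/D[2]
print('cam',B.T@(ray('wrist',(0,0))[0]-P0))
print('tip pred px',proj('wrist',tip),'tip obs->',onp('wrist',(255.3,186.8),19.2))
print('win L',onp('wrist',(243.9,191.3),0),'win R',onp('wrist',(317.7,191.3),0))
print('axis from tool',-B.T@R[:,2])
# pin axis point: rod/handle junction at tip+130, seen ~ (340,525)->
print('junction pred',proj('wrist',tip-R[:,2]*130),'obs',(170+342/4,100+520/4))
print('side tip pred',proj('side',tip),'obs',(180+230/5,130+277/5),'shift side of win corner',onp('side',(227,188.3),-4),onp('side',(234.5,205),-4))
E
```

```text
t 31.15 tip [514.04 100.16  68.7 ] panel [ 2.14 24.64 19.64] roterr/full [-0.01  0.01 -0.05] F_panel [-0.37 -0.69 -0.79] w 15.52750754838357
cam [ 72.25  22.4  319.32]
tip pred px [[253.72 185.11]] tip obs-> [ 0.48 23.21 19.2 ]
win L [-8.66 34.26  0.  ] win R [ -8.22 -37.08   0.  ]
axis from tool [-0. -0.  1.]
junction pred [[252.56 240.83]] obs (255.5, 230.0)
side tip pred [[227.36 183.94]] obs (226.0, 185.4) shift side of win corner [-6.94 38.7  -4.  ] [ -7.59 -27.85  -4.  ]
```

```bash
python3 -m jog '{"xyz":[[0.11,0.01,0.05],[0.17,0.02,-0.36],[0.17,0.02,-0.36],[0,0,0],[0,0,0]],"angular":[[0,0,-0.05],[0,0,0],[0,0,0],[0,0,0],[0,0,0]]}' 1
python3 st.py; python3 -m jog '{"xyz":[[0.08,0.01,-0.18],[0.08,0.01,-0.18],[0.08,0.01,-0.18]],"angular":[[0,0,0],[0,0,0],[0,0,0]]}' 1
python3 st.py
```

```text
time: 31.65
tool_pos: [464.4, 94.7, 184.5]
tcp_rot: [-2.7, 0.001, -1.468]
contact_force: [-0.2, -0.0, -1.0]
grip_width: 15.3
t 31.65 tip [524.59 101.04  56.28] panel [ 6.48 24.44  3.9 ] roterr/full [-0.01  0.05 -0.  ] F_panel [-0.58 -0.02 -0.84] w 15.336227244406544
time: 31.95
tool_pos: [471.2, 95.4, 176.0]
tcp_rot: [-2.694, 0.0, -1.467]
contact_force: [-17.5, -1.8, 37.7]
grip_width: 15.4
t 31.95 tip [532.3  101.78  48.2 ] panel [10.09 24.38 -6.69] roterr/full [-0.02  0.11 -0.  ] F_panel [-0.03 -0.04 41.63] w 15.419832813583408
```

```bash
python3 -m jog '{"xyz":[[-0.13,-0.01,0.28],[-0.18,-0.42,-0.11],[0,0,0]],"angular":[[0,0.1,0],[0,0,0],[0,0,0]]}' 1
python3 st.py
```

```text
time: 32.25
tool_pos: [465.9, 86.8, 180.2]
tcp_rot: [-2.702, 0.001, -1.467]
contact_force: [-0.3, 0.2, -2.2]
grip_width: 15.5
t 32.25 tip [525.98  93.21  51.94] panel [ 5.18 16.5  -0.27] roterr/full [-0.02  0.03 -0.01] F_panel [-1.2   0.2  -1.84] w 15.498182514304306
```

```bash
python3 -m jog '{"xyz":[[0.03,0,-0.13],[0.03,0,-0.13],[0.03,0,-0.13],[0,0,0]],"angular":[[0,0,0],[0,0,0],[0,0,0],[0,0,0]]}' 1
python3 st.py
```

```text
time: 32.65
tool_pos: [470.4, 87.3, 175.2]
tcp_rot: [-2.694, 0.001, -1.467]
contact_force: [-4.0, -0.8, 3.9]
grip_width: 15.5
t 32.65 tip [531.42  93.76  47.37] panel [ 8.19 16.49 -6.72] roterr/full [-0.02  0.11 -0.  ] F_panel [-2.06 -0.38  5.27] w 15.45697927206459
```

```bash
python3 -m jog '{"xyz":[[-0.08,-0.2,-0.07],[-0.04,-0.2,-0.07],[0,0,-0.05]],"angular":[[0,0.1,0],[0,0,0],[0,0,0]]}' 1
python3 st.py
```

```text
time: 32.95
tool_pos: [470.1, 81.7, 174.6]
tcp_rot: [-2.697, 0.005, -1.467]
contact_force: [-7.3, 3.3, 13.8]
grip_width: 15.6
t 32.95 tip [530.72  88.66  46.62] panel [ 6.78 11.49 -6.88] roterr/full [-0.06  0.08 -0.01] F_panel [-0.41  4.08 15.37] w 15.615520405141728
```

Sliding on the face works (about 15 N, z steady at about -6.9). I'll continue in -y.

```bash
python3 -m jog '{"xyz":[[-0.06,-0.22,-0.04],[-0.04,-0.2,-0.05],[0,0,-0.03]],"angular":[[0,0.08,0],[0,0,0],[0,0,0]]}' 1
python3 st.py;  python3 -m jog '{"xyz":[[-0.06,-0.22,-0.04],[-0.04,-0.2,-0.05],[0,0,-0.04]],"angular":[[0,0.08,0],[0,0,0],[0,0,0]]}' 1
python3 st.py
```

```text
time: 33.25
tool_pos: [469.7, 75.5, 174.3]
tcp_rot: [-2.699, 0.009, -1.467]
contact_force: [-4.3, 1.8, 8.9]
grip_width: 15.2
t 33.25 tip [529.89  83.    46.18] panel [ 5.32  5.95 -6.69] roterr/full [-0.09  0.05 -0.01] F_panel [0.07 2.22 9.76] w 15.247804122674166
time: 33.55
tool_pos: [469.3, 69.1, 173.7]
tcp_rot: [-2.703, 0.013, -1.466]
contact_force: [-6.8, 2.7, 13.0]
grip_width: 15.2
t 33.55 tip [529.1   76.95  45.34] panel [ 3.69  0.01 -6.86] roterr/full [-0.12  0.01 -0.02] F_panel [-0.39  3.39 14.53] w 15.23208444545425
```

```bash
python3 -m jog '{"xyz":[[0,-0.22,-0.04],[0,-0.2,-0.05],[0,0,-0.03]],"angular":[[-0.1,0.03,0],[0,0,0],[0,0,0]]}' 1
python3 st.py;  python3 -m jog '{"xyz":[[-0.02,-0.22,-0.04],[-0.02,-0.2,-0.05],[0,0,-0.04]],"angular":[[-0.05,0.05,0],[0,0,0],[0,0,0]]}' 1
python3 st.py
```

```text
time: 33.85
tool_pos: [470.7, 63.1, 173.7]
tcp_rot: [-2.701, 0.006, -1.466]
contact_force: [-5.2, 3.7, 12.3]
grip_width: 15.8
t 33.85 tip [530.69  70.26  45.42] panel [ 4.52 -6.81 -7.16] roterr/full [-0.06  0.03 -0.02] F_panel [ 0.81  4.18 13.16] w 15.821039053983206
time: 34.15
tool_pos: [470.6, 56.0, 171.8]
tcp_rot: [-2.705, 0.003, -1.465]
contact_force: [-0.4, -0.2, 0.0]
grip_width: 15.2
t 34.15 tip [530.23  62.7   43.36] panel [  2.53 -14.28  -8.51] roterr/full [-0.03  0.   -0.02] F_panel [-0.32 -0.2   0.2 ] w 15.189477416896443
```

```bash
python3 -m jog '{"xyz":[[0.06,0.01,-0.1],[0.04,0,-0.1],[0,0,0]],"angular":[[0,0,0],[0,0,0],[0,0,0]]}' 1
python3 st.py
```

```text
time: 34.45
tool_pos: [473.6, 56.0, 167.4]
tcp_rot: [-2.703, 0.003, -1.466]
contact_force: [0.2, 0.1, -1.7]
grip_width: 15.9
t 34.45 tip [533.45  62.64  38.99] panel [  3.59 -14.67 -13.82] roterr/full [-0.03  0.02 -0.02] F_panel [-0.5   0.04 -1.67] w 15.913707332226759
```

```bash
python3 -m jog '{"xyz":[[0.08,0.01,-0.2],[0.08,0.01,-0.2],[0,0,0]],"angular":[[0,0,0],[0,0,0],[0,0,0]]}' 1
python3 st.py
```

```text
time: 34.75
tool_pos: [477.5, 56.7, 158.7]
tcp_rot: [-2.703, 0.003, -1.466]
contact_force: [1.8, 0.7, -1.8]
grip_width: 15.5
t 34.75 tip [537.41  63.34  30.36] panel [  3.58 -14.39 -23.33] roterr/full [-0.03  0.02 -0.01] F_panel [ 0.91  0.54 -2.38] w 15.526679070668104
```

```bash
python3 -m jog '{"xyz":[[0.08,0.01,-0.2],[0.08,0.01,-0.2],[0.04,0,-0.1],[0,0,0]],"angular":[[0,0,0],[0,0,0],[0,0,0],[0,0,0]]}' 1
python3 st.py
```

```text
time: 35.15
tool_pos: [482.3, 57.2, 147.9]
tcp_rot: [-2.702, 0.003, -1.466]
contact_force: [0.4, 0.4, 1.6]
grip_width: 15.4
t 35.15 tip [542.29  63.83  19.62] panel [  3.48 -14.39 -35.14] roterr/full [-0.03  0.03 -0.01] F_panel [1.04 0.39 1.24] w 15.37062679968436
```

```bash
python3 -m jog '{"xyz":[[0.06,0,-0.13],[0.06,0,-0.13],[0,0,0]],"angular":[[0,0,0],[0,0,0],[0,0,0]]}' 1
python3 st.py
python3 -m jog '{"xyz":[[0.05,0,-0.1],[0.05,0,-0.1],[0.05,0,-0.1]],"angular":[[0,0,0],[0,0,0],[0,0,0]]}' 1
python3 st.py
```

```text
time: 35.45
tool_pos: [484.9, 57.3, 142.5]
tcp_rot: [-2.702, 0.003, -1.466]
contact_force: [0.8, 2.0, 0.1]
grip_width: 15.1
t 35.45 tip [544.97  64.    14.2 ] panel [  3.62 -14.5  -41.18] roterr/full [-0.03  0.03 -0.02] F_panel [ 0.91  1.92 -0.34] w 15.083250552944504
time: 35.75
tool_pos: [490.4, 57.6, 142.7]
tcp_rot: [-2.69, 0.001, -1.465]
contact_force: [-14.6, 0.1, 29.2]
grip_width: 15.5
t 35.75 tip [551.93  64.26  15.11] panel [ 10.3  -14.96 -43.31] roterr/full [-0.03  0.14 -0.02] F_panel [-0.84  1.64 32.63] w 15.541287438272427
```

```bash
python3 -m jog '{"xyz":[[-0.1,0,0],[0,0,0]],"angular":[[0,0.1,0],[0,0,0]]}' 1
python3 st.py
python3 - <<'E'
from h import *
for n in('wrist','side'):
  im=capture(n); cv2.imwrite(f"pics/{n}a.png",im[:,:,::-1])
im=cv2.imread('pics/side'+'a.png');cv2.imwrite('pics/za.png',cv2.resize(im[100:240,150:290],None,fx=4,fy=4,interpolation=cv2.INTER_CUBIC))
E
```

```text
time: 35.95
tool_pos: [488.2, 57.7, 143.4]
tcp_rot: [-2.7, 0.002, -1.465]
contact_force: [0.8, 1.9, 0.2]
grip_width: 15.3
t 35.95 tip [548.51  64.37  15.24] panel [  7.28 -14.5  -41.75] roterr/full [-0.03  0.05 -0.03] F_panel [ 1.    1.83 -0.22] w 15.290657267653065
```

View pics/za.png

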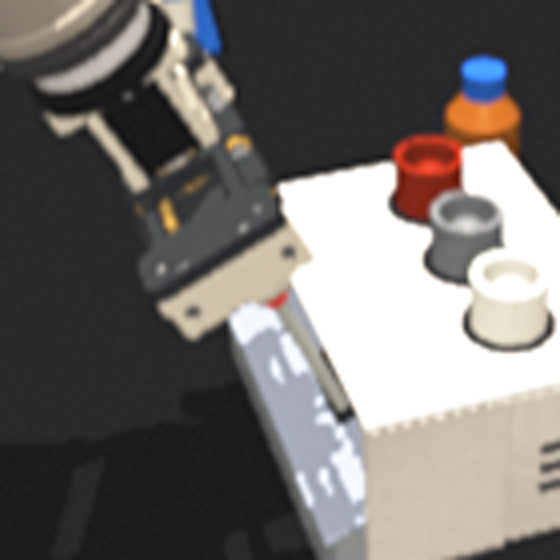

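View pics/wrista.png

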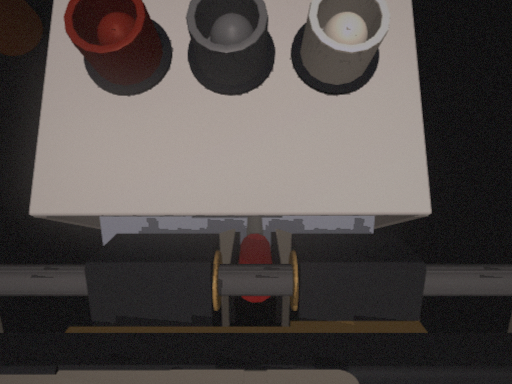

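```bash
python3 -m jog '{"xyz":[[0.0,0,-0.08],[0.01,0,-0.07]],"angular":[[0,0.03,0],[0,0,0]]}' 1
python3 st.py
python3 -m jog '{"xyz":[[0,0,0],[0,0,0],[0,0,0],[0,0,0],[0,0,0],[0,0,0],[0,0,0]],"angular":[[0,0,0],[0,0,0],[0,0,0],[0,0,0],[0,0,0],[0,0,0],[0,0,0]]}' -0.3
python3 st.py
```

```text
time: 36.25
tool_pos: [490.4, 57.6, 143.0]
tcp_rot: [-2.696, 0.002, -1.465]
contact_force: [-12.1, 1.2, 25.7]
grip_width: 15.5
t 36.25 tip [551.16  64.24  15.03] panel [  9.57 -14.9  -43.05] roterr/full [-0.02  0.08 -0.03] F_panel [ 0.1   2.47 28.31] w 15.47954679634607
time: 36.95
tool_pos: [488.7, 57.1, 140.6]
tcp_rot: [-2.702, 0.002, -1.465]
contact_force: [0.3, -0.1, 0.4]
grip_width: 59.3
t 36.95 tip [548.64  63.71  12.28] panel [  6.09 -15.17 -44.46] roterr/full [-0.02  0.03 -0.03] F_panel [ 0.4  -0.12  0.23] w 59.259944283561175
```

Contact held at about 28 N at z≈-43, so the pin is bottomed and now released. I'll retreat along the panel normal.

```bash
python3 -m jog '{"xyz":[[-0.22,-0.02,0.4],[-0.35,-0.03,0.72],[-0.35,-0.03,0.72],[-0.35,-0.03,0.72],[-0.35,-0.03,0.72],[-0.35,0,0.72],[0,0,0]],"angular":[[0,0,0],[0,0,0],[0,0,0],[0,0,0],[0,0,0],[0,0,0],[0,0,0]]}' -0.3
python3 -m jog '{"xyz":[[-0.6,0,0.5],[-0.6,0,0.5],[-0.3,0,0.3],[0,0,0],[0,0,0]],"angular":[[0,0,0],[0,0,0],[0,0,0],[0,0,0],[0,0,0]]}' -0.3
python3 - <<'E'
from h import *
for n in('wrist','side','scene'):
  im=capture(n); cv2.imwrite(f"pics/{n}b.png",im[:,:,::-1])
im=cv2.imread('pics/side'+'b.png');cv2.imwrite('pics/zb.png',cv2.resize(im[100:240,150:290],None,fx=4,fy=4,interpolation=cv2.INTER_CUBIC))
E
```

```text
time: 37.65
tool_pos: [445.6, 54.0, 225.7]
tcp_rot: [-2.702, 0.001, -1.465]
contact_force: [0.1, -0.6, -0.4]
grip_width: 59.6
time: 38.15
tool_pos: [414.4, 53.8, 251.6]
tcp_rot: [-2.702, 0.0, -1.466]
contact_force: [-0.2, -0.0, 0.5]
grip_width: 59.7
```

View pics/zb.png

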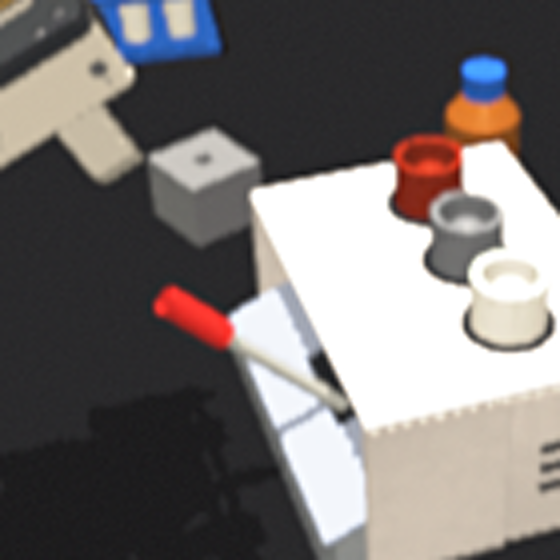

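View pics/wristb.png

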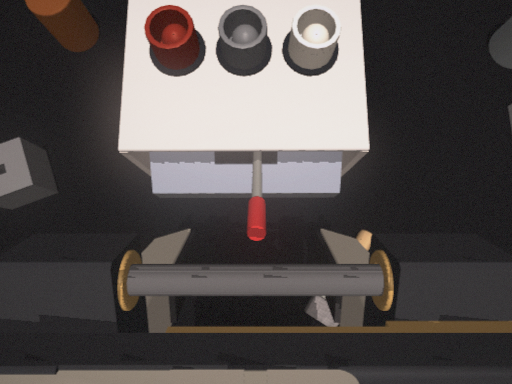

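View pics/sceneb.png

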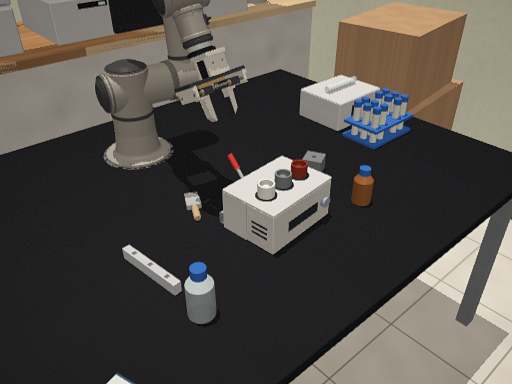

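The pin stays in the slot but leans towards the robot after release. I'll measure its depth.

```bash
python3 - <<'E'
from st import *
im=cv2.imread('pics/wristb.png');cv2.imwrite('pics/zc.png',cv2.resize(im[140:250,210:310],None,fx=5,fy=5,interpolation=cv2.INTER_CUBIC))
im=cv2.imread('pics/sideb.png');cv2.imwrite('pics/zd.png',cv2.resize(im[160:215,180:250],None,fx=10,fy=10,interpolation=cv2.INTER_CUBIC))
for c in('wristb','sideb','sceneb'):
    im=cv2.imread(f'pics/{c}.png').astype(int);b,g,r=im[...,0],im[...,1],im[...,2]
    m=((r>110)&(g<60)&(b<60)).astype(np.uint8)
    k,l,s,ce=cv2.connectedComponentsWithStats(m)
    for i in range(1,k):
        if s[i,4]>15: 
            pts=np.argwhere(l==i)[:,::-1].astype(np.float32);print(c,s[i],ce[i],cv2.minAreaRect(pts))
E
```

```text
wristb [145   5  49  43 742] [170.27  28.99] ((168.2941436767578, 25.176464080810547), (39.290767669677734, 47.53697967529297), 75.96376037597656)
wristb [247 206  19  35 383] [256.36 225.41] ((256.0, 223.0), (34.0, 18.0), 90.0)
sideb [248 134  17  20 216] [255.68 142.53] ((256.0, 143.5), (19.0, 16.0), 90.0)
sideb [188 171  19  16 162] [197.63 178.48] ((198.16061401367188, 178.51036071777344), (21.090600967407227, 8.349862098693848), 30.25643539428711)
sceneb [227 153   9  17  40] [231.25 160.8 ] ((232.50003051757812, 161.00001525878906), (16.546903610229492, 5.366563320159912), 63.43495178222656)
sceneb [233 156   7  12  16] [235.94 161.69] ((235.83847045898438, 161.59230041503906), (12.527507781982422, 1.1163123846054077), 60.2551155090332)
sceneb [291 160  17   8  57] [299.04 163.98] ((299.0, 163.5), (16.0, 7.0), -0.0)
```

View pics/zc.png

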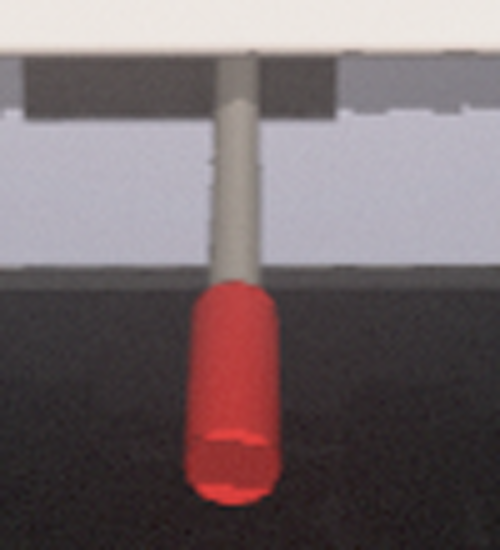

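View pics/zd.png

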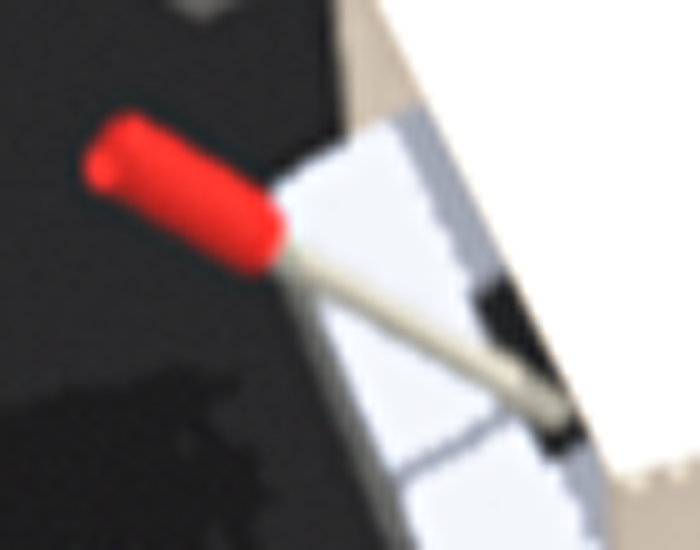

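```bash
python3 - <<'E'
from st import *
T,e1=tri((256.2,233),(190.1,174.7),'wrist','side');J,e2=tri((256.8,198.6),(206.4,183.4),'wrist','side')
print(T,e1,J,e2,np.linalg.norm(T-J))
a=(T-J)/np.linalg.norm(T-J);print('axis panel',B.T@a,'tilt',np.degrees(np.arccos(a@n)))
for P,L in((T,175),(J,130)): print(B.T@(P-a*L-P0), B.T@(P-P0))
E
```

```text
[428.55  53.34 147.87] 2.726415503345419 [461.92  56.21 115.2 ] 3.191342693584983 46.78746646179851
axis panel [-0.35  0.01  0.94] tilt 20.71798582465669
[ 16.04 -15.29 -34.32] [-45.84 -13.14 129.36]
[ 16.67 -15.31 -35.99] [-29.29 -13.71  85.6 ]
```

The pin is at full lean, about 17°, which its 18 mm slot allows. Pivoting on the slot's lower edge has probably lifted the tip about 3 mm. I'll regrasp in line with the lean and push it home along its own axis.

```bash
python3 -m jog '{"xyz":[[0,0,0],[0,0,0],[0,0,0],[0,0,-0.3],[0,-0.05,-0.8],[0,-0.05,-0.8],[0,0,0],[0,0,0]],"angular":[[0.1,-0.94,0],[0.1,-0.94,0],[0.1,-0.94,0],[0,0,0],[0,0,0],[0,0,0],[0,0,0],[0,0,0]]}' -0.3
python3 - <<'E'
from st import *
o,R,tip=st();print(o['tool_pos'],R[:,2],o['joint_positions'])
im=capture('wrist'); cv2.imwrite("pics/we.png",im[:,:,::-1])
im=capture('side'); cv2.imwrite("pics/se.png",im[:,:,::-1])
cv2.imwrite('pics/ze.png',cv2.resize(im[90:240,130:280,::-1],None,fx=4,fy=4,interpolation=cv2.INTER_CUBIC))
E
```

```text
time: 39.1
tool_pos: [415.5, 51.1, 210.2]
tcp_rot: [-2.414, 0.001, -1.468]
contact_force: [0.2, -0.9, -0.8]
grip_width: 59.6
t 39.1 tip [509.35  60.91 104.34] panel [  9.31 -13.92  55.61] roterr/full [-0.3   2.77  0.  ] F_panel [-0.29 -0.93 -0.75] w 59.56433829005125
[415.52  51.09 210.2 ] [ 0.66  0.07 -0.75] [-0.24 -0.14  2.4   0.89  0.29  0.45]
```

View pics/we.png

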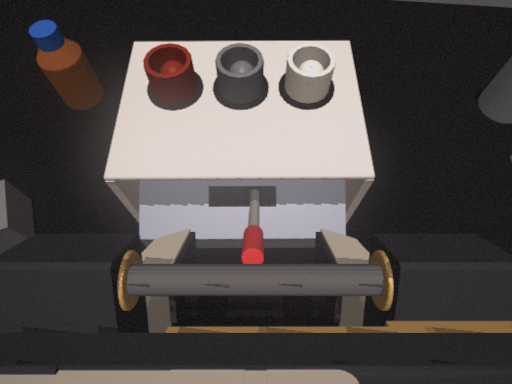

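View pics/ze.png

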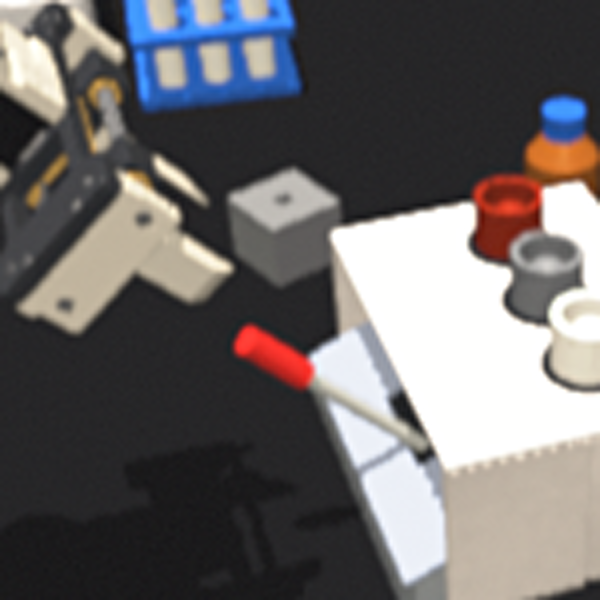

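The arm's q5 is at its lower limit at this tilt. The jaws open along y, so a smaller tool tilt still grips the handle. I'll ease back to about 33° and approach the handle.

```bash
python3 -m jog '{"xyz":[[0,0,0],[0,0,0],[0.2,0.03,-0.6],[0.3,0.03,-0.6],[0.3,0.03,-0.6],[0,0,0],[0,0,0]],"angular":[[-0.07,0.75,0],[-0.07,0.75,0],[0,0,0],[0,0,0],[0,0,0],[0,0,0],[0,0,0]]}' -0.3
python3 - <<'E'
from st import *
o,R,tip=st();print(o['tool_pos'],R[:,2],o['joint_positions'])
t=np.array([445,55.5,132])+19*R[:,2]; print(t,(t-o['tool_pos'])/20)
E
```

```text
time: 39.9
tool_pos: [436.1, 54.7, 180.7]
tcp_rot: [-2.52, 0.004, -1.46]
contact_force: [0.5, -0.4, -0.2]
grip_width: 59.7
t 39.9 tip [518.1   64.25  65.42] panel [  1.07 -11.49  16.52] roterr/full [-0.23  1.76 -0.07] F_panel [ 0.34 -0.47 -0.38] w 59.69705262560444
[436.05  54.68 180.67] [ 0.58  0.07 -0.81] [-0.17 -0.01  2.32  0.64  0.28  0.72]
[455.99  56.78 116.56] [ 1.    0.11 -3.21]
```

```bash
python3 -m jog '{"xyz":[[0,0,0.1],[0,0,0],[0,0,0],[0,0,0]],"angular":[[-0.08,0.8,0],[-0.08,0.8,0],[-0.06,0.6,0],[0,0,0]]}' -0.3
python3 - <<'E'
from st import *
o,R,tip=st();print(o['tool_pos'],R[:,2],o['joint_positions'])
t=np.array([445,55.5,132])+19*R[:,2]; print(t,(t-o['tool_pos'])/20)
E
```

```text
time: 40.3
tool_pos: [436.8, 54.2, 185.9]
tcp_rot: [-2.73, 0.004, -1.463]
contact_force: [0.4, -0.0, -0.5]
grip_width: 59.9
t 40.3 tip [493.16  60.8   56.  ] panel [-25.72 -12.36  18.61] roterr/full [-0.02 -0.24 -0.04] F_panel [ 0.15 -0.08 -0.66] w 59.894530767542626
[436.78  54.16 185.94] [ 0.4   0.05 -0.92] [-0.12  0.03  2.14  0.17  0.58  1.22]
[452.56  56.39 114.59] [ 0.79  0.11 -3.57]
```

```bash
python3 -m jog '{"xyz":[[0.2,0.03,-0.8],[0.2,0.03,-0.8],[0.2,0.03,-0.8],[0.15,0.02,-0.7],[0,0,-0.2],[0,0,0]],"angular":[[0,0,0],[0,0,0],[0,0,0],[0,0,0],[0,0,0],[0,0,0]]}' -0.3
python3 - <<'E'
from st import *
o,R,tip=st();print(o['tool_pos'],R[:,2],o['joint_positions'])
t=np.array([445,55.5,132])+19*R[:,2]; print(t,(t-o['tool_pos'])/20)
im=capture('wrist'); cv2.imwrite("pics/wf.png",im[:,:,::-1])
E
```

```text
time: 40.9
tool_pos: [452.4, 55.1, 122.2]
tcp_rot: [-2.713, -0.001, -1.466]
contact_force: [0.3, -0.2, -0.2]
grip_width: 59.6
t 40.9 tip [511.02  61.1   -6.8 ] panel [-36.13 -13.9  -45.82] roterr/full [ 0.02 -0.07 -0.02] F_panel [ 0.14 -0.25 -0.25] w 59.559870889087556
[452.39  55.07 122.17] [ 0.41  0.04 -0.91] [-0.11  0.18  2.21  0.27  0.34  1.12]
[452.86  56.31 114.72] [ 0.02  0.06 -0.37]
```

View pics/wf.png

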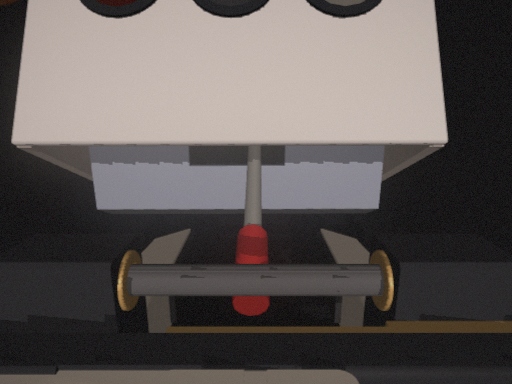

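```bash
python3 -m jog '{"xyz":[[0,0.04,-0.2],[0,0,0],[0,0,0],[0,0,0],[0,0,0],[0,0,0],[0,0,0]],"angular":[[-0.04,0.4,0],[0,0,0],[0,0,0],[0,0,0],[0,0,0],[0,0,0],[0,0,0]]}' 1
python3 - <<'E'
from st import *
o,R,tip=st();print(o['tool_pos'],R[:,2],o['joint_positions'])
E
```

```text
time: 41.65
tool_pos: [452.9, 55.6, 122.0]
tcp_rot: [-2.746, -0.003, -1.466]
contact_force: [0.5, 0.3, -1.8]
grip_width: 15.6
t 41.65 tip [507.21  60.98  -8.91] panel [-40.47 -13.62 -46.13] roterr/full [ 0.07 -0.39 -0.02] F_panel [-0.28  0.23 -1.9 ] w 15.575967036135875
[452.89  55.59 121.96] [ 0.38  0.04 -0.92] [-0.1   0.19  2.18  0.2   0.39  1.19]
```

```bash
python3 -m jog '{"xyz":[[0.06,0.01,-0.09],[0.06,0.01,-0.09]],"angular":[[0,0,0],[0,0,0]]}' 1
python3 - <<'E'
from st import *
o=bot.get_obs();print(o['tool_pos'],o['contact_force'],o['joint_positions'])
E
python3 -m jog '{"xyz":[[0.06,0.01,-0.09],[0.06,0.01,-0.09]],"angular":[[0,0,0],[0,0,0]]}' 1
```

```text
time: 41.85
tool_pos: [452.1, 56.5, 118.7]
tcp_rot: [-2.751, -0.002, -1.464]
contact_force: [-23.4, -4.1, 31.3]
grip_width: 14.8
[452.11  56.51 118.65] [-23.4   -4.13  31.35] [-0.1   0.19  2.19  0.2   0.38  1.19]
time: 42.05
tool_pos: [451.7, 57.2, 116.9]
tcp_rot: [-2.752, -0.002, -1.462]
contact_force: [-23.6, -5.4, 35.8]
grip_width: 15.4
```

```bash
python3 -m jog '{"xyz":[[-0.03,0,0.03],[0,0,0]],"angular":[[0,0,0],[0,0,0]]}' 1
python3 -m jog '{"xyz":[[0,0,0],[0,0,0],[0,0,0],[0,0,0],[0,0,0],[0,0,0]],"angular":[[0,0,0],[0,0,0],[0,0,0],[0,0,0],[0,0,0],[0,0,0]]}' -0.3
python3 -m jog '{"xyz":[[-0.2,-0.02,0.5],[-0.35,-0.03,0.72],[-0.35,-0.03,0.72],[-0.35,-0.03,0.72],[-0.35,-0.03,0.72],[-0.35,0,0.72],[-0.3,0,0.5],[0,0,0],[0,0,0]],"angular":[[0,0,0],[0,0,0],[0,0,0],[0,0,0],[0,0,0],[0,0,0],[0,0,0],[0,0,0],[0,0,0]]}' -0.3
python3 - <<'E'
from h import *
for n in('wrist','side','scene'):
  im=capture(n); cv2.imwrite(f"pics/{n}g.png",im[:,:,::-1])
im=cv2.imread('pics/sideg.png');cv2.imwrite('pics/zg.png',cv2.resize(im[160:215,180:250],None,fx=10,fy=10,interpolation=cv2.INTER_CUBIC))
E
```

```text
time: 42.25
tool_pos: [452.2, 56.8, 119.1]
tcp_rot: [-2.747, -0.003, -1.462]
contact_force: [-2.0, -0.4, 4.6]
grip_width: 15.3
time: 42.85
tool_pos: [451.4, 57.1, 117.5]
tcp_rot: [-2.751, -0.002, -1.462]
contact_force: [-0.2, -0.2, 0.1]
grip_width: 57.5
time: 43.75
tool_pos: [403.6, 54.2, 211.6]
tcp_rot: [-2.754, -0.002, -1.462]
contact_force: [0.3, 0.6, -0.9]
grip_width: 59.7
```

View pics/zg.png

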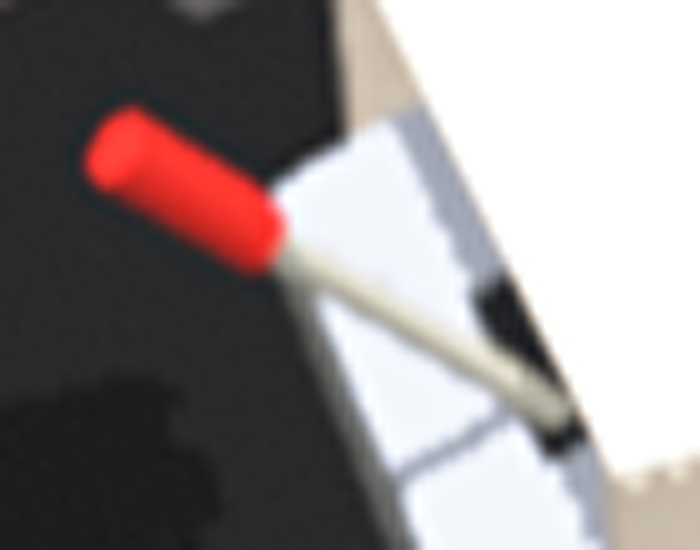

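View pics/wristg.png

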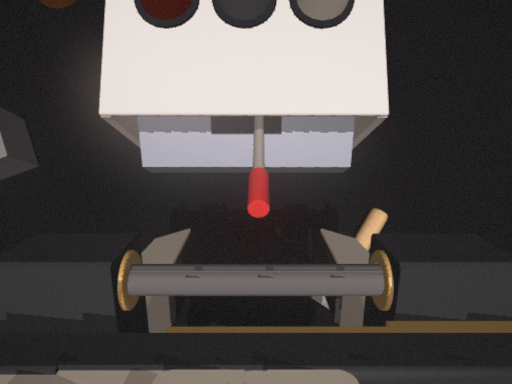

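The pin did not move under about 40 N along its axis, so it was already seated at its rest lean. The balls were still in their jars in the last view that showed them, and the gripper is clear. I'm handing in.

```bash
python3 - <<'E'
from plant import bot
o=bot.get_obs();print(o['time'],o['tool_pos'],o['contact_force']);print(bot.close_job())
E
```

```text
43.9 [403.49293249  54.22496521 211.04958201] [ 0.07017136  0.64737258 -0.31808574]
the job is handed in; nothing more can be done
None
```

I put all three balls in their own jars, then found the latch slot by feel, pushed the pin home and left it there. The job was handed in at 43.9 s of the 72 s allowed.

- **Balls:** I let each one go at its jar's mouth. The wrist pictures showed each ball in its own jar after release, and all three were still there at 39 s. The last pictures did not check the inside of the jars again.
- **Latch slot:** I slid the tip lightly along the black face. It dropped in at about y = -14 mm on the panel.
- **Pin depth:** It went in about 35 mm below the face and stopped there under about 30 N, twice.
- **Pin lean:** On release the pin tipped about 17–20° towards the robot, within the slot's play. The cameras then put the tip about 3–6 mm short of the bottom, with similar uncertainty.
- **Second push:** I regripped the handle and pushed along the pin's axis with about 40 N. The picture after release showed no visible change, so I took the pin as seated. The depth was not measured more exactly than that.
- **Other points:** The first touch on the latch face peaked at about 42 N at the wrist, more than I intended. The wrist joint q5 also touched its lower limit (0.28) during the regrip, and I backed it off. I never touched the bottles or the brush, and the gripper was clear of everything at hand-in.

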